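# Scoop ball knobs into the filling hopper and hold its slide gate open at the mark

### The arm

A 6-joint arm with a two-finger parallel gripper is mounted at the origin on the work surface. World frame = base frame: x ahead of the robot, y to its left, z up, the work surface at z = 0. Lengths are in m, angles in rad, forces in N, time in s.
With the tool pointing down it reaches from about 0.275 to 1 m from the base axis. Payload 8.4 kg.
Tool frame: the origin (TCP) lies midway between the tips of the shut fingers; the grasp point (between the pads) lies 19 mm behind it; y points along the fingers, z is the direction in which the jaws open and shut, and the axes are right-handed (so a half turn about y gives the same grasp; the last joint's range is limited). The gripper opens to 85 mm and grips with 20 to 120 N. Pads are 22 mm wide; open, the fingers measure 114 mm over their backs; the gripper's body (76 mm by 85 mm) begins 54 mm behind the grasp point. The pads swing forward as they close: fully open they stand 13 mm farther back than shut.
Start: joints at [1.177, 0.353, 1.633, -0, 1.155, -0.002], TCP at [0.239, 0.578, 0.231] pointing down, gripper open.
Joint ranges: [-2.63, 2.63], [-0.92, 2.1], [0.06, 2.66], [-1.3, 4.44], [0, 2.69], [-3.02, 3.02]. Speed limits (rad/s): [2.22, 2.22, 2.79, 3.14, 3.14, 3.14].

### API

Orientations are given as a rotation vector (axis times angle).
In Python, from bench import monitor, cams, workorder gives the robot as it stands. The module is installed in compiled form; this text tells all that it offers.
- The arm moves only by the tool jog_arm, never from a script. Its argument "commands" is a list that holds one entry, the list of rows, each a list of 7 numbers: the turn, a rotation vector about the tool's x, y, z in degrees, then the shift along the tool's x, y, z in mm, then the closure in counts, from 0 (fully open) to 255 (shut). A call has 1 to 12 rows; each row shifts and turns the commanded pose from where the row before left it, along the tool's axes as they then stand; what a row does not reach is not made up. A row lasts 1/8 s, in which the tool goes at most 62.5 mm and 10.7 degrees, less where a joint would pass 70% of its speed; a pose out of reach is approached as far as the arm can. A call with a gripper value outside its range is refused whole. The fingers move at their own pace and stop on an object; the grip force is fixed at half the most. Time passes only in rows, so rows that do not move let the fingers close. It gives the time, the measured TCP pose, the force and the opening at its end, in the units of the state.
- monitor.sense(): the state, without advancing time (a new reading comes with each control period).
- cams.read_camera(name): name is "side" or "top" or "wrist"; returns (picture, depth): 420x560x3 uint8, blue, green, red; 420x560 float32, m along the optical axis (not along the pixel's ray), 0 where there is no reading.
- cams.get_calibration(name): a dict with "fx", "fy", "cx", "cy" (pixels), "R" (3x3) and "t" (3): a world point X has camera coordinates R X + t. Camera axes: x right, y down, z forward; pixel columns grow to the right and rows downward; lengths in m; the calibration is good to about 2 mm. A picture is of the moment at which its call begins: read the wrist's pose just before it. get_calibration takes no time and is no camera call; for the wrist camera it gives the pose at the moment of the call.
- workorder.job_done(): hands the job in, once; it reports no verdict.
The state is a dict: "time_s": time; "joint_positions": joint angles; "dq": joint speeds; "effort": joint torques, N m; "tcp_pos": TCP position; "ee_rot": TCP orientation; "wrist_force": force on the tool from outside, world axes, zero at the start; "ft_torque": the same for the moment, N m; "opening": finger opening in m.
Only numpy, scipy, OpenCV 4.12 (cv2) and the standard library are available. Lean on these libraries where they do the work, as an engineer would, in place of code of your own. Each camera call takes 0.05 s, during which the arm holds its last target.

### The job

With the scoop, not with the fingers, take at least three of the red ball knobs out of the blue bin and tip them into the filling hopper while its gate is shut; then set the scoop down level on the bench top. Grasp the gate's black handle, pull the spring-return gate out until its white line meets the line of the orange clip, and keep holding it there with the gripper: all the knobs in the hopper must run down into the yellow kit box, none may be spilled, and you finish still holding the gate at the mark. Leave the other things on the bench, the clip and the kit box where they are.

Things in the scene. Friction and masses are not known exactly. Their poses are not given: they have to be found in the camera images.
- bin: blue open-fronted picking bin, fixed, 180 x 116 x 80 mm, walls and floor 4 mm (inside 172 long, 108 wide). Origin: centre of its underside; x along its length, from the low front lip (36 mm high, at x = -90 mm) to the back wall (80 mm high, inner face at x = +86 mm), the inner rear corners rounded at 20 mm radius; the side walls rise from 36 mm at the lip to 80 mm at x = -30 mm; z up
- knob0: red slippery plastic ball knob, 25 mm in diameter, 14 g; origin at its centre. Starts on the floor of the bin, in its rear half; it rolls easily, but rests on slopes of less than about 4 degrees
- knob1: another red ball knob, like knob0
- knob2: another red ball knob, like knob0
- knob3: another red ball knob, like knob0
- knob4: another red ball knob, like knob0
- scoop: loose aluminium flat-bottomed scoop, about 0.2 kg, standing level on its bowl. Origin: centre of the bowl's underside; x points forward from the handle to the lip, y to its left, z up. Bowl 84 mm long (x -42 to +42) and 92 mm wide, walls and floor 2 mm, open at the front and on top: back wall 42 mm high at x = -42, sides 42 mm high at the back falling to 10 mm near the lip, lip straight, bevelled to 1 mm
- scoop_grip (a point): place to grasp the scoop: in its black level handle, 85 mm behind the bowl's centre and 61 mm above its underside. The handle is a bar along the scoop's x, 96 mm long (from 60 to 156 mm behind the bowl's centre), 20 mm wide (y) and 18 mm high, flat-sided, free underneath
- scoop_bowl (a point): centre of the bowl's floor (top face), axes as scoop; 2 mm above the bench when the scoop stands on it
- hopper: filling hopper on its stand, fixed; dark base plate 308 x 152 x 6 mm. Origin: under the centre of the hopper's mouth, on the bench; x points away from the gate's handle, z up. The steel hopper's mouth is square, 116 mm inside, its rim 165 mm above the bench; it narrows to a square throat of 80 mm, closed below by the slide gate (top face 88 mm up). Guide rails reach forward to x = -224 mm, 45 to 57 mm either side of the middle, top 92 mm up
- throat (a point): on the hopper's vertical axis, 120 mm above the bench, inside the hopper; axes as hopper
- gate (a joint): how far the slide gate is pulled out, m: 0 shut, 0.106 at its stop; it moves along the hopper's -x. A spring pulls it shut: about 4 N when shut, growing 0.5 N per cm; gate 0.35 kg, little friction. The throat is wide open from about 0.072
- gate_handle (a point): middle of the gate's black handle bar: 12 mm thick, lying along the hopper's y, 136 mm above the bench, 112 mm in front (-x) of the hopper's centre when shut; 56 mm free between its two posts, and 26 mm free between the bar and the dark cross-piece below it; when shut, the hopper's rim (165 mm up) begins 48 mm behind it
- gate_line (a point): outer end of the white line (a 4 mm wide white rib, 16 mm long) on the +y end of the gate's dark cross-piece, straight to the side of the handle's middle (58 mm towards the hopper's +y); moves with the gate
- mark (a joint): where the orange clip is set on the rail, as the value of gate at which the gate's white line meets the clip's line, m; it must not be moved
- mark_line (a point): the line of the orange clip (10 x 16 x 26 mm, on the outer side of the +y rail); the gate's white line comes level with it (along the hopper's x) at the mark. Axes as hopper
- kit_box: yellow open kit box, loose, 120 x 112 x 50 mm, walls 3 mm, standing on the hopper's base plate under the throat; origin: centre of its underside
- kit_in (a point): centre of the kit box's inside, 25 mm above its underside
- screwdriver: red-handled screwdriver, a bystander
- tape_roll: roll of yellow tape, a bystander
- glue_pot: white pot with a black lid, a bystander
- rubber_pad: black rubber pad, a bystander
- gauge_block: bright steel block, a bystander
- clamp: green clamp, a bystander
There are look-alikes about, which are no part of the job. Of the things that look like the scoop, the middle-sized one is meant.

How it is judged:
By the outcome, as a careful person would: the job done as asked, in the order asked, and still so for the second after the job is handed in, while the arm keeps its last pose, push and grip.
It also fails if it takes over 72 s, if anything falls off the work surface, if the arm or the gripper's body presses on something with over 40 N, if the wrist force passes 120 N, or if a joint passes its speed limit or range.

## Working session

There is one attempt and no reset: what is moved stays moved. The work goes in short steps, Python scripts to look and compute and a tool call to move; the robot and the scene stay as the last step left them, time stands still between calls to the robot, and variables do not carry over. Pictures are saved under pics/ and viewed, and the job is handed in when it is done.

Besides the shell and the picture viewer there is one more tool, called after "Call:" by a JSON object that holds its "method" and its "body", one argument or row to a line. jog_arm: Moves the arm, as the interface text tells. Its arguments: {"type":"object","properties":{"commands":{"type":"array","items":{"type":"array","items":{"type":"array","items":{"type":"number"}}}}},"required":["commands"]}

```bash
mkdir -p pics; ls; python3 - <<'E'
from bench import monitor, cams, workorder
import cv2,numpy as np
s=monitor.sense(); print(s)
for n in ["side","top","wrist"]:
    c=cams.get_calibration(n)
    p,d=cams.read_camera(n)
    cv2.imwrite(f"pics/{n}0.png",p); np.savez(f"pics/{n}0.npz",p=p,d=d,**{k:np.array(v) for k,v in c.items()})
    R=np.array(c["R"]);print(n,c["fx"],c["fy"],c["cx"],c["cy"],-R.T@np.array(c["t"]),R)
E
```

```text
pics
{'time_s': 0.0, 'joint_positions': array([ 1.17663000e+00,  3.53614466e-01,  1.63412710e+00,  8.83356369e-07,
        1.15517711e+00, -2.37933259e-03]), 'dq': array([-0.00148017, -0.00079372,  0.00225141,  0.00045692, -0.00130313,
       -0.00097407]), 'effort': array([-3.91617621e-03, -6.05250835e+01, -3.42054391e+01, -2.89136506e-04,
        9.45301610e-03, -1.95137687e-06]), 'tcp_pos': array([0.23846076, 0.57722107, 0.23058572]), 'ee_rot': array([-1.5501599 ,  0.30761461, -0.30720084]), 'wrist_force': array([ 0.00590805, -0.64555334,  0.38494022]), 'ft_torque': array([ 0.01714152, -0.00925194,  0.02803898]), 'opening': 0.08550487809207917}
side 470.03602563286347 470.03602563286347 279.75444202802504 216.00630701133136 [ 0.03134516 -1.11298134  0.81020343] [[ 0.93562814 -0.35234033  0.02136062]
 [-0.16063942 -0.47889502 -0.86304955]
 [ 0.31431666  0.80406209 -0.50466741]]
top 388.3020528670112 388.3020528670112 278.57432445328817 207.98871066584286 [ 0.36740765 -0.03252753  1.1093707 ] [[ 2.84867410e-02 -9.99589140e-01  3.17133103e-03]
 [-9.94294475e-01 -2.86618307e-02 -1.02747247e-01]
 [ 1.02795928e-01 -2.26302720e-04 -9.94702441e-01]]
wrist 291.5182742914053 291.5182742914053 278.4150942122008 204.9565786013898 [0.16684737 0.60775523 0.37217247] [[ 3.81694223e-01  9.24288504e-01 -5.31039703e-04]
 [ 8.80032870e-01 -3.63242642e-01  3.05936155e-01]
 [ 2.82580374e-01 -1.17241395e-01 -9.52051883e-01]]
```

View pics/top0.png

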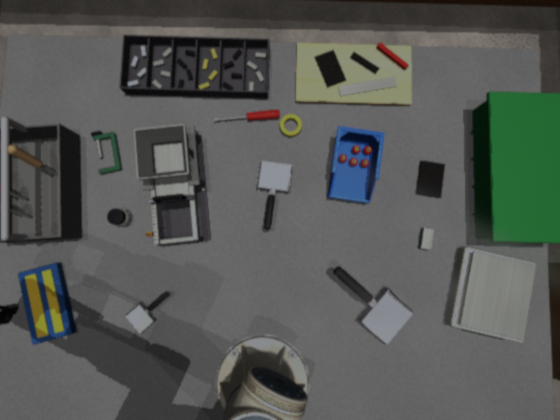

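View pics/side0.png

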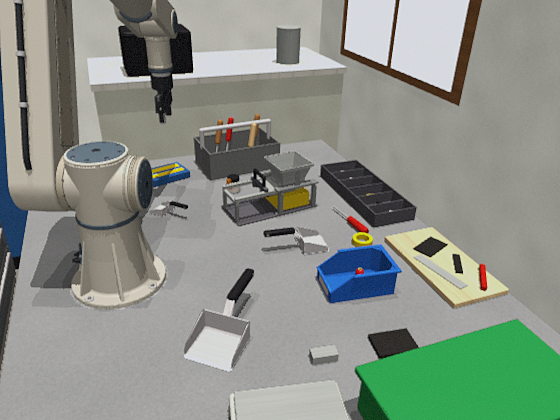

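View pics/wrist0.png

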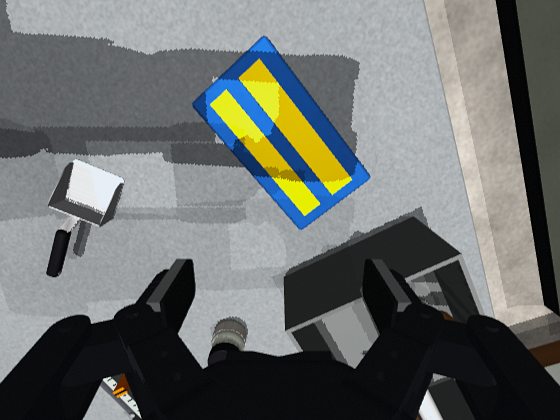

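The top picture shows three scoops, at pixels (140,318) small, (275,177) middle, and (387,315) large. The bin is at (357,165) and the hopper at (165,152), with its gate end towards (178,215) and the orange clip near (150,234). The middle-sized scoop is the one at (275,177). I'll check it in close crops and measure.

```bash
cat > h.py <<'E'
import numpy as np,cv2
def load(n): return np.load(f"pics/{n}.npz")
def px2w(z,u,v,d=None,h=None):
    R=z["R"];t=z["t"]; r=np.array([(u-z["cx"])/z["fx"],(v-z["cy"])/z["fy"],1.])
    o=-R.T@t; q=R.T@r
    if h is not None: return o+q*(h-o[2])/q[2]
    if d is None: d=z["d"][int(round(v)),int(round(u))]
    return o+q*d
def cloud(z):
    d=z["d"];v,u=np.mgrid[:420,:560]
    P=np.stack([(u-z["cx"])/z["fx"]*d,(v-z["cy"])/z["fy"]*d,d],-1)
    return (P-z["t"])@z["R"]
def w2px(z,X):
    c=z["R"]@np.array(X)+z["t"];return c[0]/c[2]*z["fx"]+z["cx"],c[1]/c[2]*z["fy"]+z["cy"]
def crop(z,x0,y0,x1,y1,s,name):
    cv2.imwrite(f"pics/{name}.png",cv2.resize(z["p"][y0:y1,x0:x1],None,fx=s,fy=s,interpolation=cv2.INTER_CUBIC))
E
python3 - <<'E'
from h import *
t=load("top0")
crop(t,230,120,400,240,4.7,"c_a"); crop(t,120,115,220,255,4.2,"c_b")
s=load("side0"); crop(s,215,145,405,305,4,"c_c")
P=cloud(t)
for n,u,v in [("small",140,318),("mid",275,177),("big",387,315),("bench",300,260)]:
    print(n,P[v,u])
E
```

```text
small [ 0.16253418  0.34497623 -0.00125844]
mid [ 0.57080926 -0.01993286  0.00612856]
big [ 0.19050523 -0.34376105  0.00186043]
bench [ 0.33563736 -0.09782538 -0.00239024]
```

View pics/c_a.png

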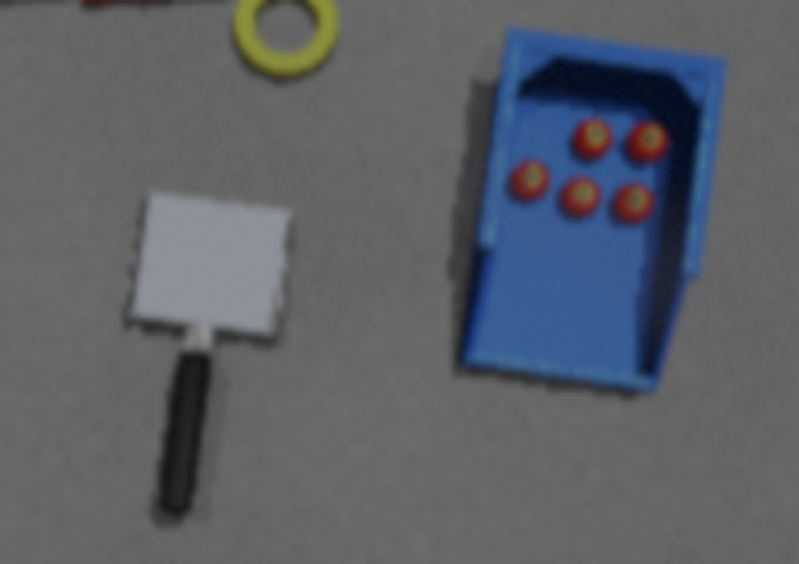

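View pics/c_b.png

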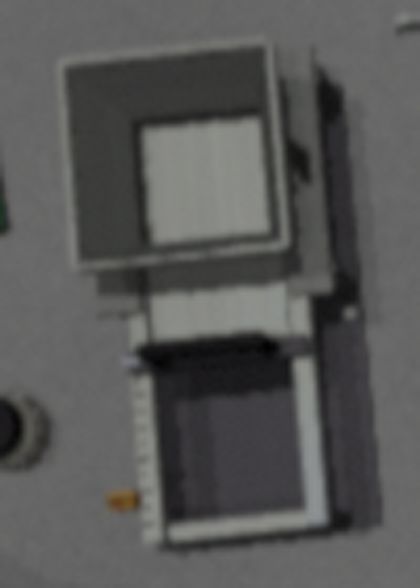

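View pics/c_c.png

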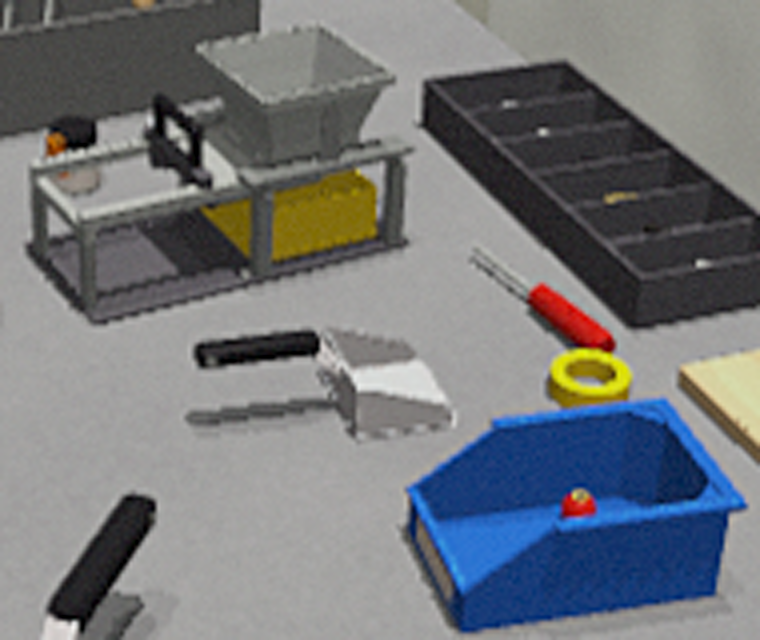

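```bash
python3 - <<'E'
from h import *
np.set_printoptions(precision=4,suppress=True)
t=load("top0")
A=lambda x,y,h:px2w(t,230+x/4.7-.39,120+y/4.7-.39,h=h)
B=lambda x,y,h:px2w(t,120+x/4.2-.38,115+y/4.2-.38,h=h)
print("lip",A(148,192,.006),A(292,210,.006)); print("back",A(130,320,.042),A(272,336,.042))
h0,h1=A(197,350,.07),A(177,512,.07);print("handle",h0,h1,np.linalg.norm(h0-h1),(h0+h1)/2, np.degrees(np.arctan2(*(h0-h1)[1::-1])))
print("bin top back",A(510,28,.08),A(725,62,.08),"lip",A(462,362,.036),A(657,388,.036))
for p in [(592,138),(647,142),(530,180),(580,197),(632,202)]: print("knob",A(*p,.0165))
print("hop rim",[B(*p,.165) for p in [(62,64),(270,42),(290,246),(74,268)]])
print("handle",B(145,350,.142),B(278,344,.142)); print("whiteline",B(132,362,.1),"clip",B(123,501,.1))
P=cloud(t)
for x,y in [(132,362),(123,501),(210,350)]: print(P[int(115+y/4.2),int(120+x/4.2)])
for x,y in [(190,430)]: print(P[int(120+y/4.7),int(230+x/4.7)])
E
```

```text
lip [0.6181 0.0217 0.006 ] [ 0.6095 -0.0672  0.006 ]
back [0.5327 0.028  0.042 ] [ 0.5255 -0.0561  0.042 ]
handle [ 0.512  -0.0127  0.07  ] [ 0.4187 -0.0041  0.07  ] 0.09375250267976176 [ 0.4653 -0.0084  0.07  ] -5.236965109426468
bin top back [ 0.7043 -0.1886  0.08  ] [ 0.6877 -0.3134  0.08  ] lip [ 0.5141 -0.1694  0.036 ] [ 0.5019 -0.2852  0.036 ]
knob [ 0.6573 -0.2493  0.0165]
knob [ 0.6558 -0.283   0.0165]
knob [ 0.63   -0.2116  0.0165]
knob [ 0.6203 -0.2423  0.0165]
knob [ 0.6182 -0.274   0.0165]
hop rim [array([0.6504, 0.3323, 0.165 ]), array([0.6675, 0.2097, 0.165 ]), array([0.5448, 0.1913, 0.165 ]), array([0.5281, 0.3171, 0.165 ])]
handle [0.4837 0.28   0.142 ] [0.4896 0.2008 0.142 ]
whiteline [0.481  0.3012 0.1   ] clip [0.3945 0.3014 0.1   ]
[0.48   0.2998 0.1046]
[0.3942 0.2998 0.104 ]
[0.4849 0.2408 0.1401]
[ 0.4659 -0.01    0.0718]
```

```bash
cat >> h.py <<'E'
from scipy.spatial.transform import Rotation as Ro
def tool(yaw,pitch=0,flip=False):
    """tool x fwd at yaw(deg), y down, z left; pitch>0 nose down"""
    b=np.array([[1,0,0],[0,0,1],[0,-1,0]]).astype(float)
    R=Ro.from_euler('z',yaw,degrees=True)*Ro.from_euler('y',pitch,degrees=True)*Ro.from_matrix(b)
    if flip: R=R*Ro.from_euler('y',180,degrees=True)
    return R
def delta(p0,R0,p1,R1):
    return np.round((R0.inv()*R1).as_rotvec(degrees=True),1), np.round(R0.inv().apply(np.array(p1)-p0)*1000,1)
def cur():
    from bench import monitor
    s=monitor.sense(); return s["tcp_pos"],Ro.from_rotvec(s["ee_rot"]),s
E
python3 - <<'E'
from h import *
np.set_printoptions(precision=4,suppress=True)
p,R,s=cur();print(R.as_matrix())
T=tool(-5.3);print(T.as_matrix())
for f in (0,1): print(delta(p,R,[.488,-.0105,.15],tool(-5.3,flip=f)))
E
```

```text
[[ 0.9242 -0.0004  0.3818]
 [-0.3818 -0.001   0.9242]
 [ 0.     -1.     -0.0011]]
[[ 0.9957  0.      0.0924]
 [-0.0924  0.      0.9957]
 [ 0.     -1.      0.    ]]
(array([  0.1, -17.1,  -0. ]), array([ 455. ,   81.2, -447.9]))
(array([  0. , 162.9,   0.1]), array([ 455. ,   81.2, -447.9]))
```

Call:
{"method": "jog_arm", "body": {
  "commands": [
    [[0, 0, 0, 41.4, 0, -40.7, 100], [0, 0, 0, 41.4, 0, -40.7, 100], [0, 0, 0, 41.4, 0, -40.7, 100], [0, 0, 0, 41.4, 0, -40.7, 100], [0, 0, 0, 41.4, 0, -40.7, 100], [0, 0, 0, 41.4, 0, -40.7, 100], [0, 0, 0, 41.4, 0, -40.7, 100], [0, 0, 0, 41.4, 0, -40.7, 100], [0, 0, 0, 41.4, 0, -40.7, 100], [0, 0, 0, 41.4, 0, -40.7, 100], [0, 0, 0, 20, 0, -20, 100], [0, -8, 0, 10, 0, -10, 100]]
  ]
}}

```text
time_s: 1.65
tcp_pos: [0.4825, 0.0025, 0.2311]
ee_rot: [-1.562, 0.198, -0.197]
wrist_force: [0.1, -0.2, 0.0]
opening: 0.0518
```

```bash
cat > snap.py <<'E'
import sys
from h import *
from bench import cams,monitor
def snap(cam,name):
    c=cams.get_calibration(cam);p,d=cams.read_camera(cam)
    cv2.imwrite(f"pics/{name}.png",p);np.savez(f"pics/{name}.npz",p=p,d=d,**{k:np.array(v) for k,v in c.items()})
    return np.load(f"pics/{name}.npz")
if __name__=="__main__":
    snap(sys.argv[1],sys.argv[2])
E
python3 snap.py wrist w1
python3 - <<'E'
from h import *
np.set_printoptions(precision=4,suppress=True)
p,R,s=cur();print(p,s["time_s"],s["opening"],s["joint_positions"])
print(delta(p,R,[.488,-.0105,.15],tool(-5.3)))
E
```

```text
[0.4829 0.0019 0.2312] 1.7 0.05166314469985321 [ 0.0014  0.1301  1.9287 -0.0009  1.0826 -1.3261]
(array([ 0. , -8.6,  0. ]), array([  7.9,  81.2, -10.8]))
```

View pics/w1.png

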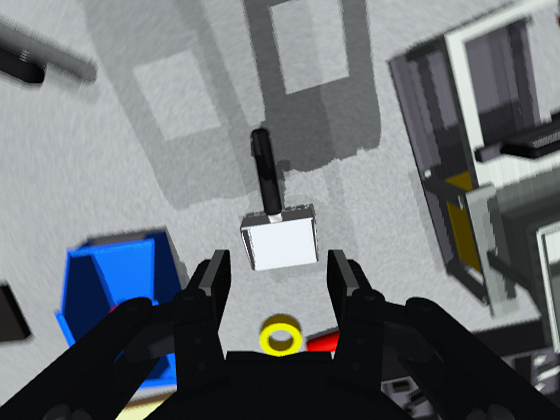

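```bash
python3 - <<'E'
from h import *
np.set_printoptions(precision=4,suppress=True)
z=load("w1"); crop(z,220,110,340,290,4,"c_d")
crop(z,380,0,560,300,2.6,"c_e")
a=px2w(z,274,212,h=.07);b=px2w(z,260,130,h=.07);print(a,b,np.linalg.norm(a-b),np.degrees(np.arctan2(*(a-b)[1::-1])),(a+b)/2)
print(px2w(z,252,271,h=.004),px2w(z,318,260,h=.004),px2w(z,242,223,h=.042),px2w(z,314,207,h=.042))
E
```

```text
[ 0.5082 -0.0083  0.07  ] [0.4201 0.0002 0.07  ] 0.0885002822767969 -5.504120256522243 [ 0.4642 -0.0041  0.07  ]
[ 0.6089 -0.0682  0.004 ] [0.6152 0.027  0.004 ] [ 0.5215 -0.0524  0.042 ] [0.5233 0.0367 0.042 ]
```

View pics/c_d.png

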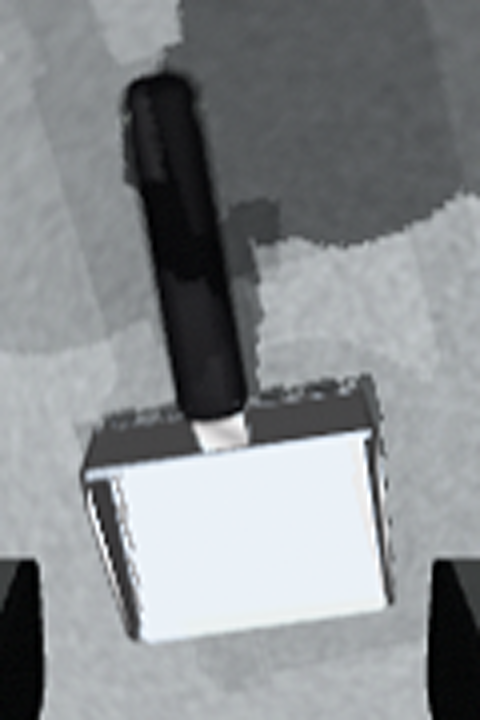

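View pics/c_e.png

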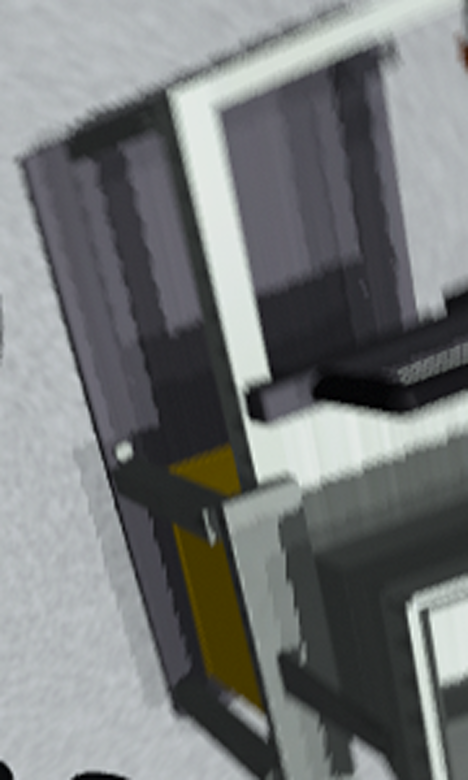

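Call:
{"method": "jog_arm", "body": {
  "commands": [
    [[0, -8.8, 0, 6.4, 0, -8.6, 100], [0, 0, 0, 0, 60, 0, 100], [0, 0, 0, 0, 60, 0, 100], [0, 0, 0, 0, 45, 0, 100], [0, 0, 0, 0, 25, 0, 100], [0, 0, 0, 0, 0, 0, 100], [0, 0, 0, 0, 0, 0, 255], [0, 0, 0, 0, 0, 0, 255], [0, 0, 0, 0, 0, 0, 255], [0, 0, 0, 0, 0, 0, 255], [0, 0, 0, 0, 0, 0, 255]]
  ]
}}

```text
time_s: 3.08
tcp_pos: [0.487, -0.0056, 0.0425]
ee_rot: [-1.569, 0.076, -0.079]
wrist_force: [-1.3, 1.4, 7.7]
opening: 0.0189
```

```bash
python3 snap.py wrist w2;  python3 - <<'E'
from h import *
np.set_printoptions(precision=4,suppress=True)
p,R,s=cur();print(p,s["time_s"],s["opening"],s["wrist_force"],s["joint_positions"]);print(R.as_matrix())
E
```

```text
[ 0.487  -0.0056  0.0424] 3.125 0.01888021572881707 [-1.0212  2.3382  7.6439] [-0.0147  0.4199  2.0666  0.0002  0.6531 -1.4869]
[[ 0.9951  0.002   0.0986]
 [-0.0986  0.0001  0.9951]
 [ 0.002  -1.      0.0003]]
```

View pics/w2.png

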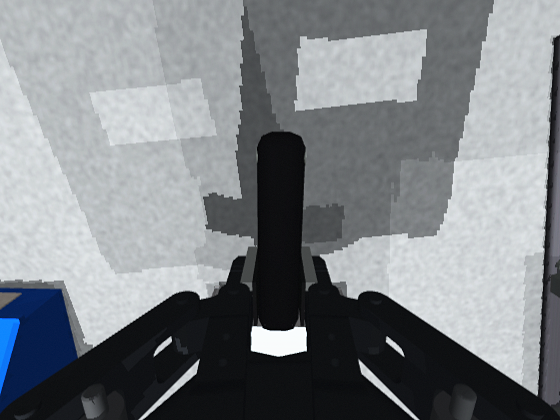

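```bash
python3 - <<'E'
from h import *
np.set_printoptions(precision=4,suppress=True)
z=load("w1"); crop(z,40,215,200,390,4,"c_f")
t=load("top0");P=cloud(t)
R=Ro.from_euler('z',-7.1,degrees=True).as_matrix();c=np.array([.602,-.239,0])
sub=P[115:215,320:395].reshape(-1,3);L=(sub-c)@R
# slices
for nm,z0,z1 in (("rim",.074,.09),("floor",-.002,.012),("lip",.03,.042)):
    m=(L[:,2]>z0)&(L[:,2]<z1)&(abs(L[:,0])<.12)&(abs(L[:,1])<.08)
    print(nm,m.sum(),L[m].min(0),L[m].max(0))
m=(L[:,2]>.072);q=L[m];print(q[q[:,0]>.06][:,0].mean(), q[(q[:,0]<.06)&(q[:,1]>0)][:,1].mean(),q[(q[:,0]<.06)&(q[:,1]<0)][:,1].mean())
E
```

```text
rim 634 [-0.0405 -0.0641  0.0744] [0.0977 0.0648 0.0863]
floor 2770 [-0.1199 -0.08   -0.002 ] [0.1195 0.0799 0.0119]
lip 281 [-0.0942 -0.0578  0.03  ] [0.0868 0.0586 0.042 ]
0.08483071262044119 0.0779089337727706 -0.05768347621154822
```

View pics/c_f.png

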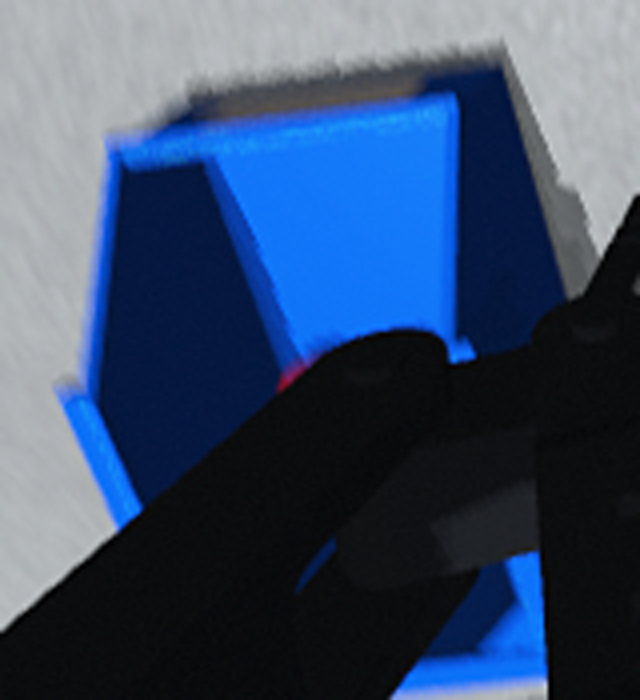

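```bash
python3 - <<'E'
from h import *
np.set_printoptions(precision=4,suppress=True)
z=load("w1")
R=Ro.from_euler('z',-7.1,degrees=True).as_matrix();c=np.array([.602,-.239,0])
loc=lambda X:(X-c)@R
for q in ((110,140),(457,95)): print("lip",loc(px2w(z,40+q[0]/4-.4,215+q[1]/4-.4,h=.036)))
for k in [(.6573,-.2493),(.6558,-.283),(.63,-.2116),(.6203,-.2423),(.6182,-.274)]: print(loc(np.array([*k,0])))
p,Rt,s=cur(); X=c+R@np.array([-.124,0,0]);X[2]=.15
print(X,delta(p,Rt,X,tool(-7.1)))
E
```

```text
lip [-0.0932 -0.0531  0.036 ]
lip [-0.0944  0.0606  0.036 ]
[ 0.0561 -0.0034  0.    ]
[ 0.0588 -0.037   0.    ]
[0.0244 0.0307 0.    ]
[ 0.0186 -0.001   0.    ]
[ 0.0204 -0.0327  0.    ]
[ 0.479  -0.2237  0.15  ] (array([-0. ,  1.4,  0.1]), array([  13.7, -107.6, -217.8]))
```

Call:
{"method": "jog_arm", "body": {
  "commands": [
    [[0, 0, 0, 0, -10, 0, 255], [0, 0, 0, 0, -15, 0, 255], [0, 0, 0, 0, -40, 0, 255], [0, 0, 0, 0, -43, 0, 255], [0, 0, 0, 0, 0, 0, 255]]
  ]
}}

```text
time_s: 3.75
tcp_pos: [0.4885, -0.0058, 0.1531]
ee_rot: [-1.569, 0.072, -0.083]
wrist_force: [-0.3, 0.1, -2.1]
opening: 0.0192
```

```bash
python3 snap.py side s2; python3 - <<'E'
from h import *
crop(load("s2"),200,140,420,310,3.6,"c_g")
E
```

```text
(no output)
```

View pics/c_g.png

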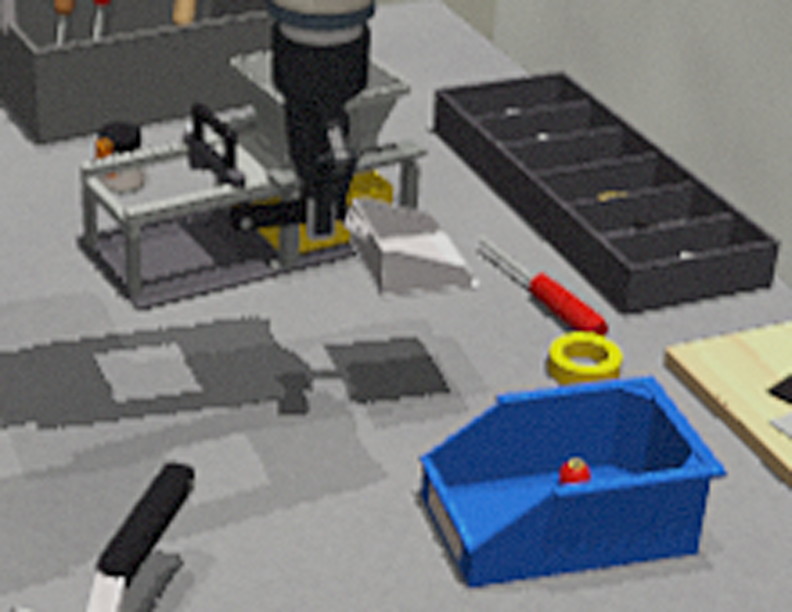

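Call:
{"method": "jog_arm", "body": {
  "commands": [
    [[0, 1.4, 0, 3, 0, -40, 255], [0, 0, 0, 3, 0, -60, 255], [0, 0, 0, 8, 0, -60, 255], [0, 0, 0, 2, 0, -56, 255], [0, 0, 0, 0, 0, 0, 255], [0, 0, 0, 0, 0, 0, 255]]
  ]
}}

```text
time_s: 4.55
tcp_pos: [0.4754, -0.2217, 0.1481]
ee_rot: [-1.567, 0.099, -0.096]
wrist_force: [0.0, -0.4, -2.6]
opening: 0.0192
```

```bash
python3 snap.py side s3; python3 snap.py top t3; python3 - <<'E'
from h import *
np.set_printoptions(precision=4,suppress=True)
crop(load("s3"),240,150,440,310,4,"c_h");crop(load("t3"),310,110,410,290,4,"c_i")
p,Rt,s=cur();print(p,delta(p,Rt,[.479,-.2217,.15],tool(-7.1)))
E
```

```text
[ 0.476  -0.2209  0.1486] (array([-0. ,  0.1, -0.1]), array([ 3. , -1.4, -0.4]))
```

View pics/c_h.png

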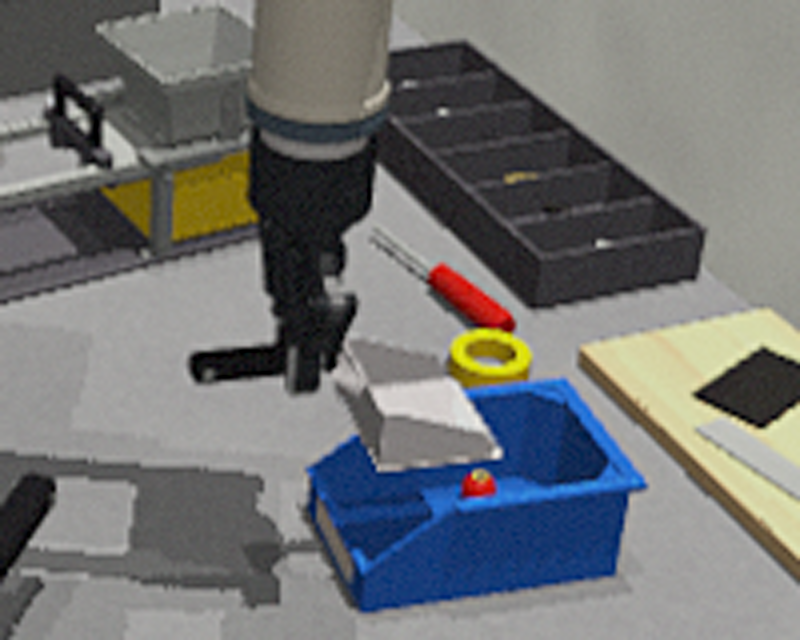

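View pics/c_i.png

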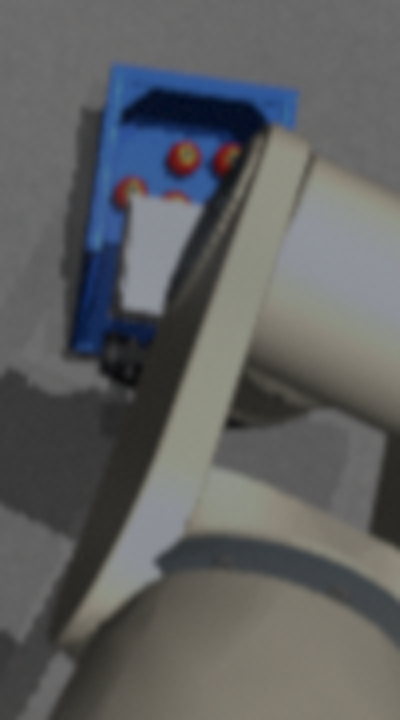

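```bash
python3 - <<'E'
from h import *
np.set_printoptions(precision=4,suppress=True)
t=load("t3")
R=Ro.from_euler('z',-7.1,degrees=True).as_matrix();c=np.array([.602,-.237,0])
P=(cloud(t)-c)@R
f=P[110+51:110+74,310+36:310+45].reshape(-1,3)
A=np.c_[f[:,:2],np.ones(len(f))];k,*_=np.linalg.lstsq(A,f[:,2],rcond=None);print("floor plane",k,f.mean(0),"pitch deg nose-up",np.degrees(k[0]))
for x,y,h in ((133,195,.108),(120,305,.145)): print((px2w(t,310+x/4-.4,110+y/4-.4,h=h)-c)@R)
for n,x,y in (("knob",183,158),("knob",230,158),("k",130,190)): print(n,(px2w(t,310+x/4-.4,110+y/4-.4,h=.0165)-c)@R)
s=load("s3");q=w2px(s,c+R@np.array([.003,-.046,.106]));print("exp lip right corner in crop",(q[0]-240)*4,(q[1]-150)*4)
E
```

```text
floor plane [-1.2285  4.4336 -0.0035] [-0.0422  0.0234  0.1519] pitch deg nose-up -70.38816528072266
[0.     0.0394 0.108 ]
[-0.0805  0.0429  0.145 ]
knob [ 0.0559 -0.0048  0.0165]
knob [ 0.0611 -0.0382  0.0165]
k [0.0269 0.0297 0.0165]
exp lip right corner in crop 509.48056336638774 450.3775800002768
```

Call:
{"method": "jog_arm", "body": {
  "commands": [
    [[0, 0, 0, 3, 0, 3, 255], [0, 0, 0, 0, 30, 0, 255], [0, 0, 0, 0, 30, 0, 255], [0, 0, 0, 0, 25, 0, 255], [0, 0, 0, 0, 0, 0, 255], [0, 0, 0, 0, 0, 0, 255]]
  ]
}}

```text
time_s: 5.4
tcp_pos: [0.4806, -0.2192, 0.0651]
ee_rot: [-1.569, 0.095, -0.097]
wrist_force: [-0.0, -0.3, -1.6]
opening: 0.0189
```

```bash
python3 snap.py side s4; python3 snap.py top t4; python3 - <<'E'
from h import *
np.set_printoptions(precision=4,suppress=True)
a=cv2.resize(load("s4")["p"][200:310,300:410],None,fx=5,fy=5,interpolation=2);b=cv2.resize(load("t4")["p"][115:225,320:370],None,fx=5,fy=5,interpolation=2)
cv2.imwrite("pics/c_j.png",np.hstack([a,b]))
p,Rt,s=cur();print(p,s["wrist_force"])
E
```

```text
[ 0.4808 -0.2196  0.0655] [ 1.2827  0.2163 -2.0121]
```

View pics/c_j.png

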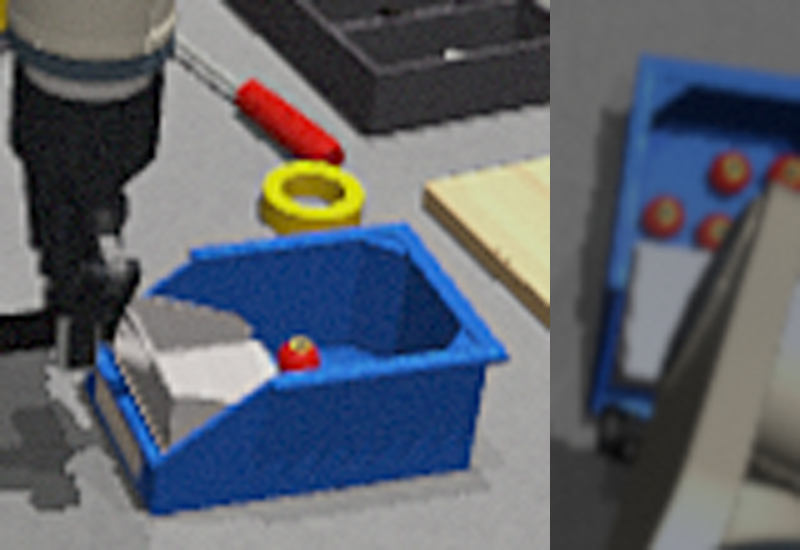

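Call:
{"method": "jog_arm", "body": {
  "commands": [
    [[0, 0, 0, 0, 8, 0, 255], [0, 0, 0, 0, 6, 0, 255], [0, 0, 0, 0, 3, 0, 255], [0, 0, 0, 0, 0, 0, 255]]
  ]
}}

```text
time_s: 6.0
tcp_pos: [0.4798, -0.2195, 0.0471]
ee_rot: [-1.569, 0.097, -0.096]
wrist_force: [-0.5, 0.7, -0.7]
opening: 0.0194
```

Call:
{"method": "jog_arm", "body": {
  "commands": [
    [[0, 0, 0, 0, 1, 0, 255], [0, 0, 0, 0, 0, 0, 255]]
  ]
}}

```text
time_s: 6.25
tcp_pos: [0.4799, -0.2195, 0.0468]
ee_rot: [-1.569, 0.097, -0.097]
wrist_force: [-2.9, 0.7, 5.3]
opening: 0.0192
```

```bash
python3 snap.py top t5; python3 snap.py side s5; python3 - <<'E'
from h import *
np.set_printoptions(precision=4,suppress=True)
a=cv2.resize(load("s5")["p"][200:310,300:410],None,fx=5,fy=5,interpolation=2);b=cv2.resize(load("t5")["p"][115:225,320:370],None,fx=5,fy=5,interpolation=2)
cv2.imwrite("pics/c_k.png",np.hstack([a,b]))
p,Rt,s=cur();print(p,s["wrist_force"],s["ft_torque"])
E
```

```text
[ 0.4799 -0.2195  0.0468] [-2.538   0.5788  5.0607] [ 0.0878  0.3199 -0.034 ]
```

View pics/c_k.png

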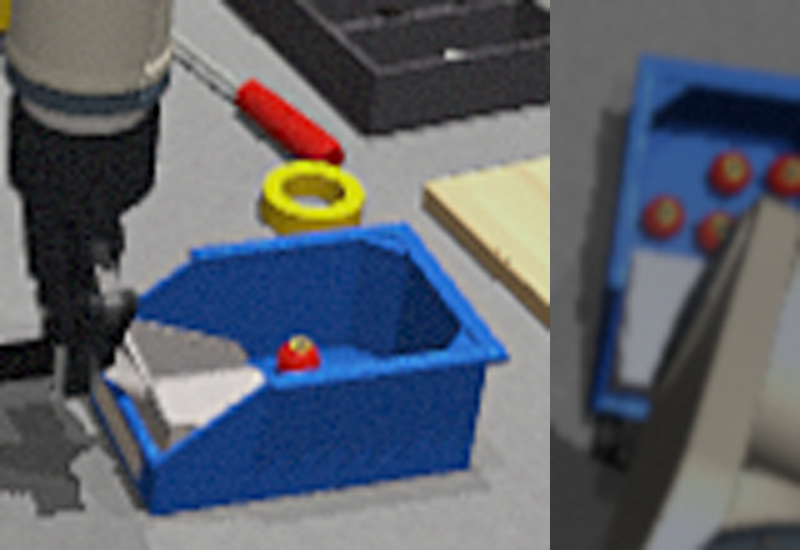

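Call:
{"method": "jog_arm", "body": {
  "commands": [
    [[0, 0, 0, 5, 0, 0, 255], [0, 0, 0, 8, 0, 0, 255], [0, 0, 0, 8, 0, 0, 255], [0, 0, 0, 8, 0, 0, 255], [0, 0, 0, 8, 0, 0, 255], [0, 0, 0, 8, 0, 0, 255], [0, 0, 0, 8, 0, 0, 255], [0, 0, 0, 0, 0, 0, 255]]
  ]
}}

```text
time_s: 7.35
tcp_pos: [0.5333, -0.2262, 0.0467]
ee_rot: [-1.569, 0.096, -0.098]
wrist_force: [0.2, 1.0, 3.2]
opening: 0.0191
```

```bash
cat > look.py <<'E'
import sys
from h import *
from snap import snap
n=sys.argv[1]
np.set_printoptions(precision=4,suppress=True)
p,Rt,s=cur();print(p,s["time_s"],s["wrist_force"],s["ft_torque"],s["opening"])
a=snap("side","s"+n)["p"];b=snap("top","t"+n)["p"]
a=cv2.resize(a[200:310,300:410],None,fx=5,fy=5,interpolation=2);b=cv2.resize(b[115:225,320:370],None,fx=5,fy=5,interpolation=2)
cv2.imwrite(f"pics/l{n}.png",np.hstack([a,b]))
E
python3 look.py 6
```

```text
[ 0.5333 -0.2262  0.0467] 7.35 [0.1911 1.0115 3.1521] [-0.01   -0.0793 -0.0177] 0.019112460832504303
```

View pics/l6.png

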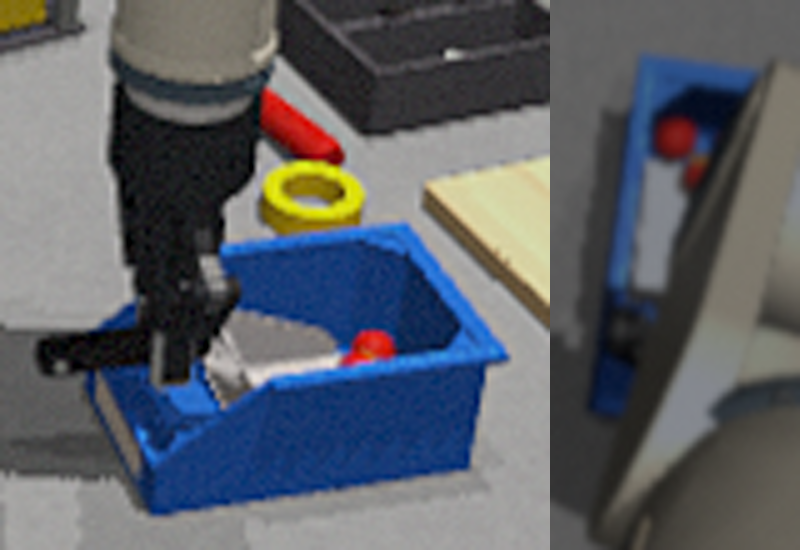

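Call:
{"method": "jog_arm", "body": {
  "commands": [
    [[0, 0, 0, 5, 0, 0, 255], [0, 0, 0, 5, 0, 0, 255], [0, 0, 0, 4, 0, 0, 255], [0, 0, 0, 0, 0, 0, 255]]
  ]
}}

```text
time_s: 7.95
tcp_pos: [0.5452, -0.2275, 0.0468]
ee_rot: [-1.568, 0.098, -0.095]
wrist_force: [-7.0, 1.2, 11.7]
opening: 0.0186
```

```bash
python3 look.py 7
```

```text
[ 0.5452 -0.2275  0.0468] 7.95 [-7.0202  1.1962 11.6955] [ 0.0807  0.9608 -0.0162] 0.018598392928694182
```

View pics/l7.png

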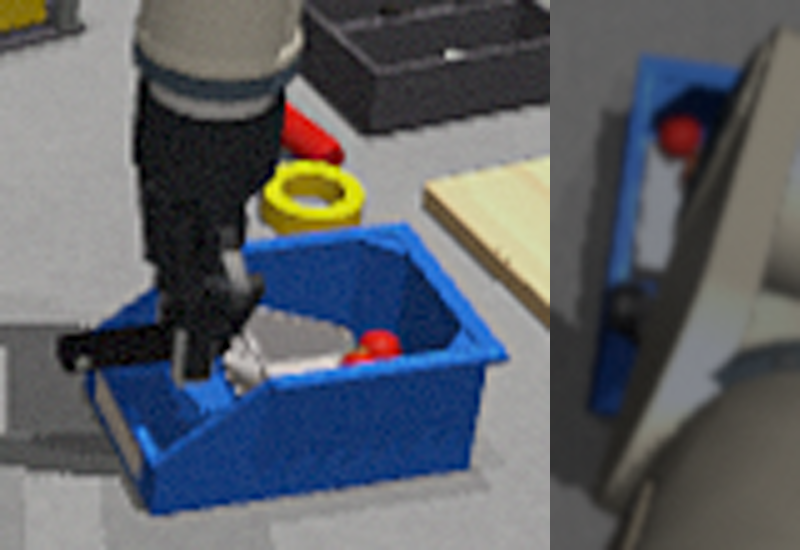

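Call:
{"method": "jog_arm", "body": {
  "commands": [
    [[0, 0, 0, 4, 0, 0, 255], [0, 0, 0, 3, 0, 0, 255], [0, 0, 0, 0, 0, 0, 255]]
  ]
}}

```text
time_s: 8.43
tcp_pos: [0.5493, -0.228, 0.0468]
ee_rot: [-1.567, 0.102, -0.09]
wrist_force: [-18.3, 0.1, 22.5]
opening: 0.019
```

```bash
python3 look.py 8; python3 snap.py wrist w8
```

```text
[ 0.5493 -0.228   0.0468] 8.425 [-18.2885   0.1314  22.4798] [ 0.0792  2.5906 -0.0081] 0.019019526401397105
```

View pics/l8.png

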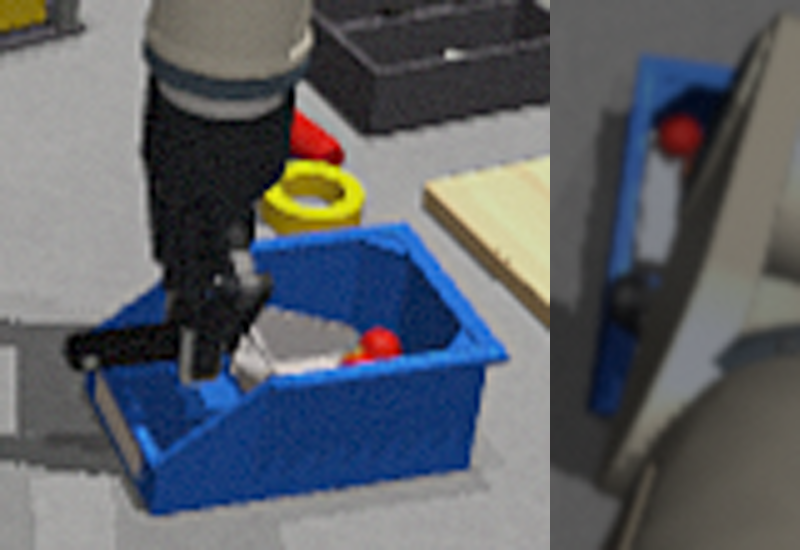

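View pics/w8.png

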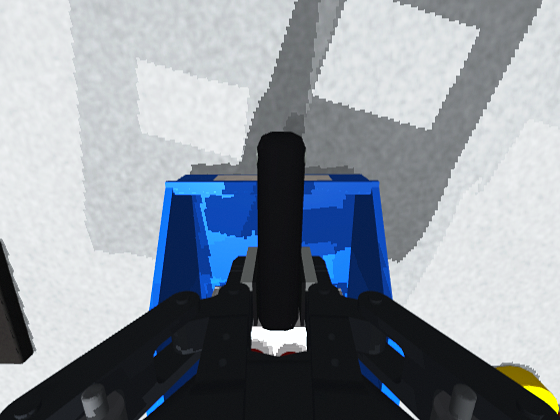

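Call:
{"method": "jog_arm", "body": {
  "commands": [
    [[0, 0, -2.5, -2, 0, 0, 255], [0, 0, -2.5, -2, 0, 0, 255], [0, 0, -2.5, -2, 0, 0, 255], [0, 0, 0, 0, 0, 0, 255]]
  ]
}}

```text
time_s: 9.07
tcp_pos: [0.5453, -0.2273, 0.0452]
ee_rot: [-1.573, -0.003, -0.197]
wrist_force: [-4.4, -1.7, -1.9]
opening: 0.0191
```

```bash
python3 look.py 9; python3 snap.py wrist w9
```

```text
[ 0.5453 -0.2273  0.0452] 9.075 [-4.3575 -1.6543 -1.9466] [-0.0871  1.1004  0.0225] 0.019075505511274377
```

View pics/l9.png

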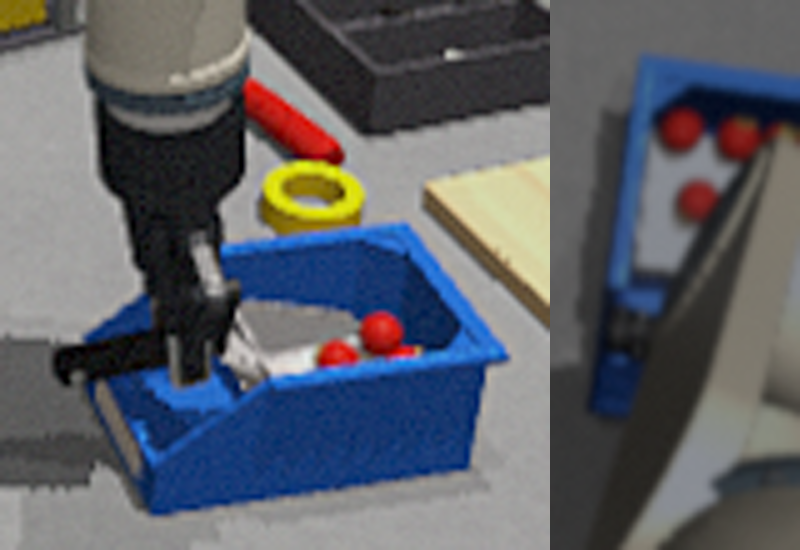

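View pics/w9.png

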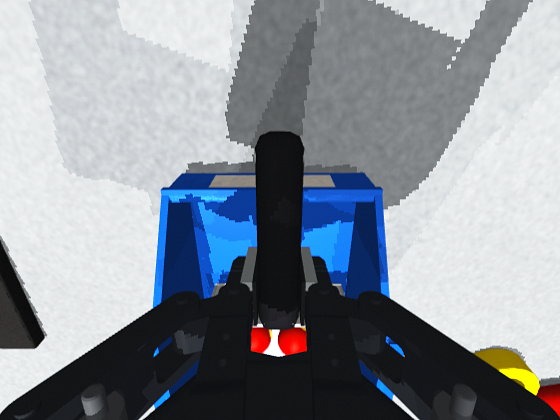

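Call:
{"method": "jog_arm", "body": {
  "commands": [
    [[0, 0, -3, -1, -4, 0, 255], [0, 0, -3, -1, -5, 0, 255], [0, 0, -3, -1, -5, 0, 255], [0, 0, 0, 0, 0, 0, 255]]
  ]
}}

```text
time_s: 9.72
tcp_pos: [0.5416, -0.227, 0.0592]
ee_rot: [-1.574, -0.129, -0.322]
wrist_force: [1.3, -0.5, -2.5]
opening: 0.0192
```

```bash
python3 look.py 10; python3 snap.py wrist w10
```

```text
[ 0.5416 -0.227   0.0592] 9.725 [ 1.2794 -0.4653 -2.5339] [0.0983 0.429  0.0063] 0.019177625360928353
```

View pics/l10.png

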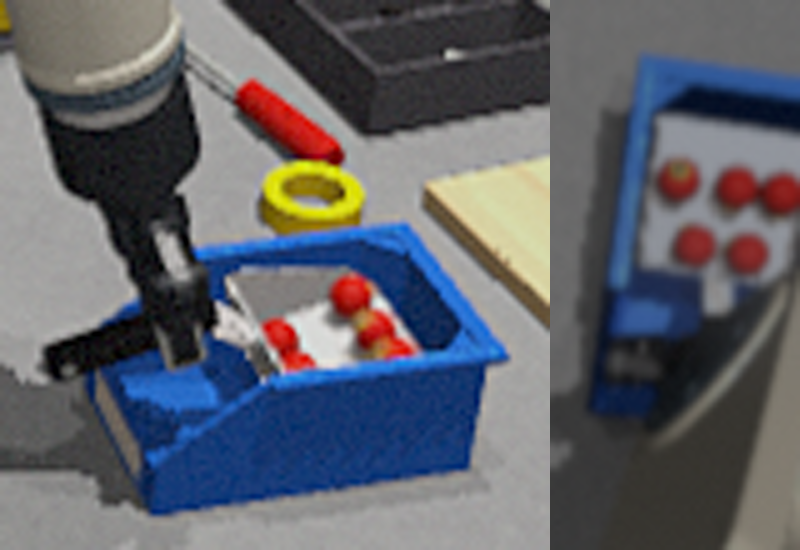

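View pics/w10.png

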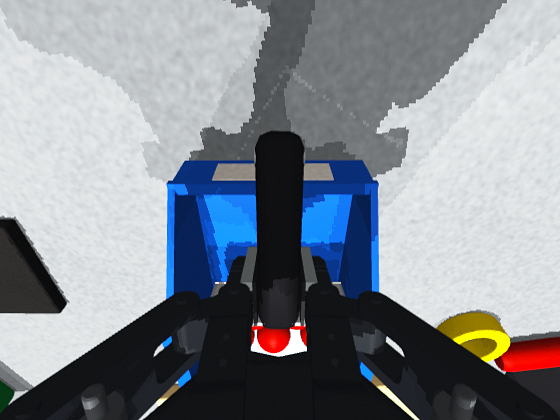

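All five knobs are in the scoop, seen in the top view as 3 + 2 at about (680,180) to (745,250) in the crop. Next I lift gently, nose up.

Call:
{"method": "jog_arm", "body": {
  "commands": [
    [[0, 0, -1, -2, -8, 0, 255], [0, 0, -1, 0, -13, 0, 255], [0, 0, -1, 4, -18, 0, 255], [0, 0, 0, 6, -20, 0, 255], [0, 0, 0, 7, -20, 0, 255], [0, 0, 0, 7, -20, 0, 255], [0, 0, 0, 7, -20, 0, 255], [0, 0, 0, 6, -18, 0, 255], [0, 0, 0, 5, -14, 0, 255], [0, 0, 0, 1, -3, 0, 255], [0, 0, 0, 0, 0, 0, 255]]
  ]
}}

```text
time_s: 11.25
tcp_pos: [0.5301, -0.2256, 0.2183]
ee_rot: [-1.573, -0.171, -0.363]
wrist_force: [0.2, -0.3, -4.1]
opening: 0.0191
```

```bash
python3 look.py 11; python3 - <<'E'
from h import *
np.set_printoptions(precision=4,suppress=True)
p,R,s=cur(); M=R.as_matrix();print(M[:,0],np.degrees(np.arcsin(M[2,0])))
T1=np.array([.465,.248,.218]); R1=tool(7.8,-19)
print(delta(p,R,T1,R1),delta(T1,R1,T1,R1))
# rows: n steps interpolated
from scipy.spatial.transform import Slerp
w=np.array([0,.03,.09,.18,.29,.40,.51,.62,.73,.83,.91,.97,1]);sl=Slerp([0,1],Ro.concatenate([R,R1]))
for a,b in zip(w[:-1],w[1:]): print(*delta(p+(T1-p)*a,sl(a),p+(T1-p)*b,sl(b)))
E
```

```text
[ 0.5301 -0.2256  0.2183] 11.25 [ 0.2063 -0.3472 -4.0662] [0.0552 0.4547 0.0032] 0.01905095180739223
[ 0.9359 -0.1158  0.3326] 19.42778815783061
(array([  4.9, -14. ,   0.4]), array([-115.4,  -40.8,  461.9])) (array([0., 0., 0.]), array([0., 0., 0.]))
[ 0.1 -0.4  0. ] [-3.5 -1.2 13.9]
[ 0.3 -0.8  0. ] [-6.7 -2.4 27.8]
[ 0.4 -1.3  0. ] [-9.5 -3.4 41.8]
[ 0.5 -1.5  0. ] [-10.4  -3.7  51.4]
[ 0.5 -1.5  0. ] [-9.1 -3.2 51.7]
[ 0.5 -1.5  0. ] [-7.7 -2.7 51.9]
[ 0.5 -1.5  0. ] [-6.3 -2.2 52.1]
[ 0.5 -1.5  0. ] [-4.9 -1.7 52.3]
[ 0.5 -1.4  0. ] [-3.1 -1.1 47.7]
[ 0.4 -1.1  0. ] [-1.6 -0.6 38.2]
[ 0.3 -0.8  0. ] [-0.6 -0.2 28.7]
[ 0.1 -0.4  0. ] [-0.1 -0.  14.3]
```

View pics/l11.png

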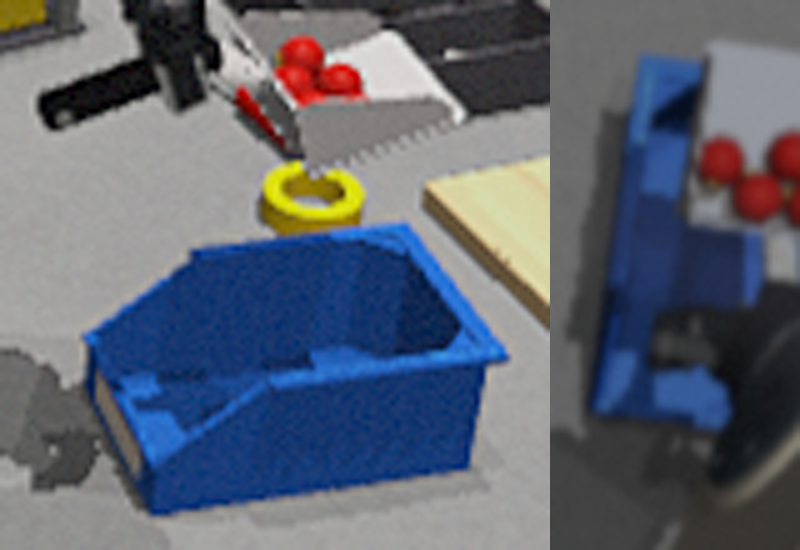

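Call:
{"method": "jog_arm", "body": {
  "commands": [
    [[0.1, -0.4, 0, -3.5, -1.2, 14, 255], [0.3, -0.8, 0, -6.7, -2.4, 28, 255], [0.4, -1.3, 0, -9.5, -3.4, 42, 255], [0.5, -1.5, 0, -10.4, -3.7, 51.5, 255], [0.5, -1.5, 0, -9.1, -3.2, 51.5, 255], [0.5, -1.5, 0, -7.7, -2.7, 52, 255], [0.5, -1.5, 0, -6.3, -2.2, 52, 255], [0.5, -1.5, 0, -4.9, -1.7, 52, 255], [0.5, -1.4, 0, -3.1, -1.1, 47.5, 255], [0.4, -1.1, 0, -1.6, -0.6, 38, 255], [0.3, -0.8, 0, -0.6, -0.2, 28.5, 255], [0.1, -0.4, 0, 0, 0, 14, 255]]
  ]
}}

```text
time_s: 12.85
tcp_pos: [0.4661, 0.2488, 0.2168]
ee_rot: [-1.534, -0.368, -0.163]
wrist_force: [-0.8, -0.2, -3.1]
opening: 0.0192
```

```bash
python3 - <<'E'
from h import *
from snap import snap
np.set_printoptions(precision=4,suppress=True)
p,R,s=cur(); M=R.as_matrix();print(p,s["time_s"],s["opening"],np.degrees(np.arctan2(M[1,0],M[0,0])),np.degrees(np.arcsin(M[2,0])))
a=snap("side","s12");b=snap("top","t12")
a=cv2.resize(a["p"][110:240,200:340],None,fx=3.6,fy=3.6,interpolation=2);b=cv2.resize(b["p"][110:240,110:220],None,fx=3.6,fy=3.6,interpolation=2)
print(a.shape,b.shape);cv2.imwrite("pics/l12.png",np.hstack([a,b])[:,:800])
E
```

```text
[0.4661 0.2488 0.2168] 12.85 0.019236595782187806 7.612495657338467 19.418586605627443
(468, 504, 3) (468, 396, 3)
```

View pics/l12.png

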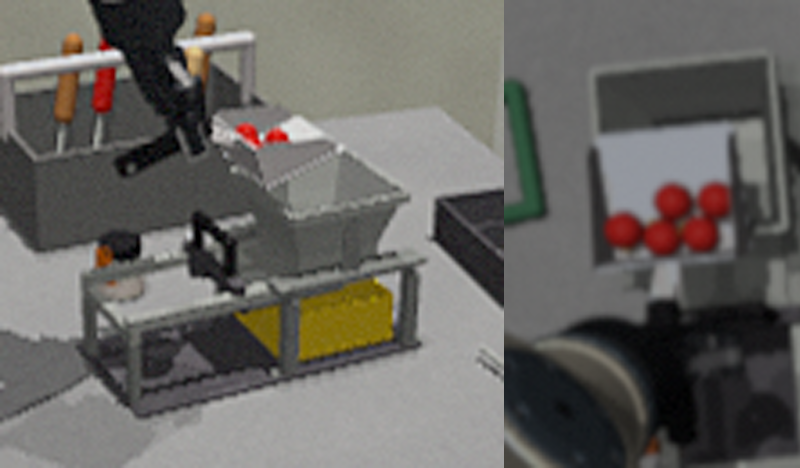

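View pics/t12.png

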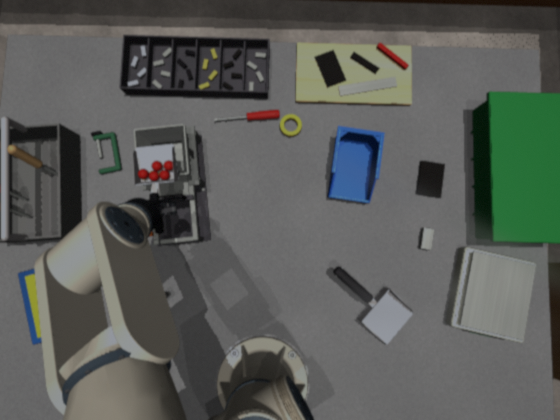

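```bash
python3 - <<'E'
from h import *
np.set_printoptions(precision=4,suppress=True)
t=load("t12");P=cloud(t)
c=np.array([.5977,.2626,0]);R=Ro.from_euler('z',7.8,degrees=True).as_matrix()
L=(P-c)@R
g=lambda x,y:(110+(x-504)/3.6-.36,110+y/3.6-.36)
for x,y,h in((597,137,.21),(733,125,.21),(591,72,.165),(772,52,.165),(787,228,.165)):
    u,v=g(x,y);print((px2w(t,u,v,h=h)-c)@R)
u0,v0=map(int,g(640,170));print("bowl floor pts",L[v0-3:v0+3:2,u0-4:u0+8:3].round(3))
E
```

```text
[0.0025 0.0469 0.21  ]
[ 0.001  -0.0424  0.21  ]
[0.0624 0.0633 0.165 ]
[ 0.0633 -0.0625  0.165 ]
[-0.0614 -0.0625  0.165 ]
bowl floor pts [[[-0.013  0.029  0.213]
  [-0.013  0.024  0.209]
  [-0.013  0.017  0.209]
  [-0.015  0.009  0.212]]

 [[-0.017  0.03   0.211]
  [-0.017  0.024  0.209]
  [-0.018  0.017  0.207]
  [-0.019  0.009  0.211]]

 [[-0.021  0.032  0.208]
  [-0.022  0.024  0.21 ]
  [-0.023  0.017  0.209]
  [-0.023  0.011  0.207]]]
```

```bash
python3 - <<'E'
from h import *
np.set_printoptions(precision=1,suppress=True)
def T(a,x,z,y=0):
    R=tool(7.7,a); ex=np.array([np.cos(np.radians(7.7)),np.sin(np.radians(7.7)),0]);ey=np.array([-ex[1],ex[0],0])
    lip=ex*x+ey*y+np.array([0,0,z]); return lip-R.apply([.127,.044,0]),R
seq=[(-19.4,.002,.212,0),(-10,.003,.197,-.001),(-2,.004,.187,-.002),(5,.005,.177,-.002),(10,.005,.171,-.002),(15,.005,.166,-.002),(20,.005,.162,-.002),(27,.005,.16,-.002),(34,.005,.159,-.002),(41,.005,.159,-.002),(48,.005,.159,-.002)]
for s0,s1 in zip(seq[:-1],seq[1:]):
    a=T(*s0);b=T(*s1);print(s1[0],*delta(a[0],a[1],b[0],b[1]))
E
```

```text
-10 [0.  0.  9.4] [ 4.9 -5.7 -1. ]
-2 [0. 0. 8.] [ 6.6 -7.2 -1. ]
5 [ 0. -0.  7.] [ 7.  -5.1 -0. ]
10 [-0.  0.  5.] [ 4.8 -4.9  0. ]
15 [0. 0. 5.] [ 5.2 -6.  -0. ]
20 [-0.  0.  5.] [ 5.4 -7.   0. ]
27 [-0.  0.  7.] [  7.  -13.3   0. ]
34 [-0. -0.  7.] [  6.8 -14.3  -0. ]
41 [0. 0. 7.] [  6.3 -15.1  -0. ]
48 [-0.  0.  7.] [  6.3 -15.1   0. ]
```

Call:
{"method": "jog_arm", "body": {
  "commands": [
    [[0, 0, 5, 2.5, -3, -0.5, 255], [0, 0, 4.4, 2.4, -2.7, -0.5, 255], [0, 0, 4, 3.3, -3.6, -0.5, 255], [0, 0, 4, 3.3, -3.6, -0.5, 255], [0, 0, 4, 4, -3, 0, 255], [0, 0, 3, 3, -2.1, 0, 255], [0, 0, 2.5, 2.4, -2.5, 0, 255], [0, 0, 2.5, 2.4, -2.5, 0, 255], [0, 0, 0, 0, 0, 0, 255]]
  ]
}}

```text
time_s: 14.08
tcp_pos: [0.4889, 0.2471, 0.2414]
ee_rot: [-1.579, 0.036, 0.236]
wrist_force: [-0.3, -0.2, -1.9]
opening: 0.019
```

```bash
cat > look2.py <<'E'
import sys
from h import *
from snap import snap
n=sys.argv[1]
np.set_printoptions(precision=4,suppress=True)
p,R,s=cur(); M=R.as_matrix();print(p,s["time_s"],s["opening"],s["wrist_force"],np.degrees(np.arctan2(M[1,0],M[0,0])),np.degrees(np.arcsin(M[2,0])))
a=snap("side","s"+n);b=snap("top","t"+n)
a=cv2.resize(a["p"][110:240,200:340],None,fx=3.6,fy=3.6,interpolation=2);b=cv2.resize(b["p"][110:240,120:202],None,fx=3.6,fy=3.6,interpolation=2)
cv2.imwrite(f"pics/l{n}.png",np.hstack([a,b]))
E
python3 look2.py 13
```

```text
[0.4889 0.2471 0.2414] 14.075 0.018991799206957607 [-0.3435 -0.2426 -1.9205] 7.270393097033513 -9.928099162827612
```

View pics/l13.png

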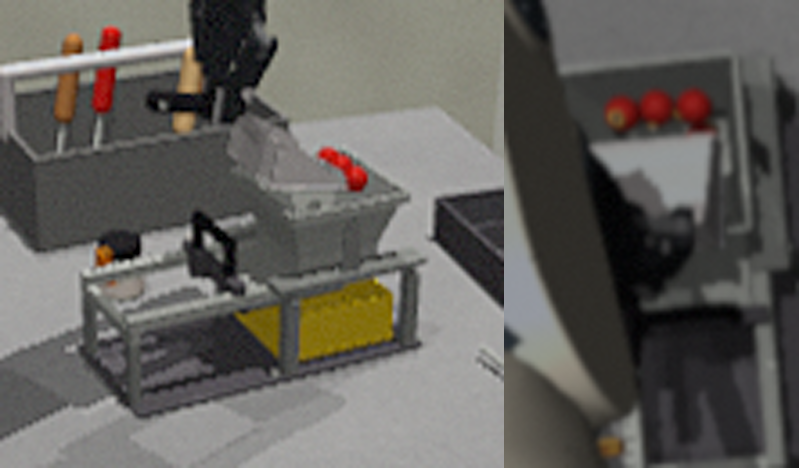

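Call:
{"method": "jog_arm", "body": {
  "commands": [
    [[0, 0, 0, 0, 0, 0, 255], [0, 0, 2.5, 2.6, -3, 0, 255], [0, 0, 2.5, 2.6, -3, 0, 255], [0, 0, 5, 5.4, -7, 0, 255], [0, 0, 7, 7, -13, 0, 255], [0, 0, 7, 7, -14, 0, 255], [0, 0, 0, 0, 0, 0, 255]]
  ]
}}

```text
time_s: 15.05
tcp_pos: [0.5259, 0.2528, 0.2694]
ee_rot: [-1.561, 0.37, 0.564]
wrist_force: [-0.7, -0.3, -2.6]
opening: 0.0192
```

```bash
python3 look2.py 14
```

```text
[0.5259 0.2528 0.2694] 15.05 0.019156751195285024 [-0.7092 -0.2756 -2.5776] 7.183176715660325 -34.016861833344194
```

View pics/l14.png

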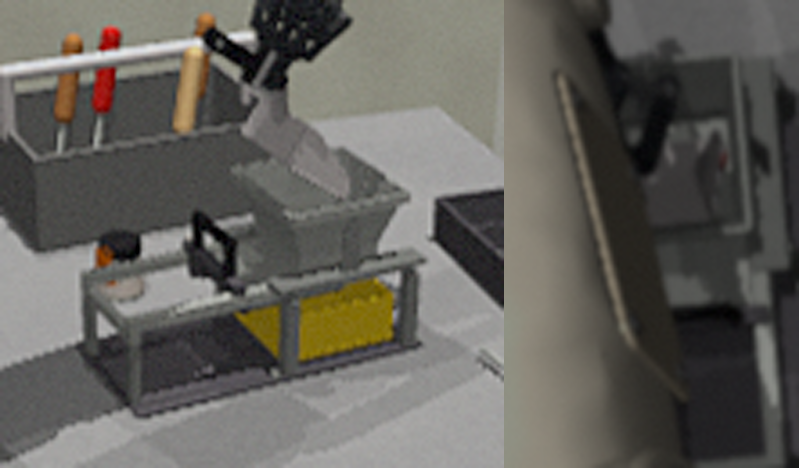

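Call:
{"method": "jog_arm", "body": {
  "commands": [
    [[0, 0, 0, -12, -18, 0, 255], [0, 0, 0, -25, -37, 0, 255], [0, 0, 0, -25, -37, 0, 255], [0, 0, -8.5, -10, 0, 0, 255], [0, 0, -8.5, -10, 0, 0, 255], [0, 0, -8.5, -10, 0, -20, 255], [0, 0, -8.5, 0, 0, -40, 255], [0, 0, 0, 0, 0, -55, 255], [0, 0, 0, 0, 0, -55, 255], [0, 0, 0, 0, 0, -30, 255], [0, 0, 0, 0, 0, 0, 255]]
  ]
}}

```text
time_s: 16.52
tcp_pos: [0.5226, 0.0499, 0.398]
ee_rot: [-1.573, -0.103, 0.096]
wrist_force: [0.6, 0.3, -2.1]
opening: 0.0189
```

```bash
python3 look2.py 15; python3 - <<'E'
from h import *
np.set_printoptions(precision=4,suppress=True)
p,R,s=cur()
T1=np.array([.487,-.006,.10]); R1=tool(-5.6,0)
print(delta(p,R,T1,R1))
E
```

```text
[0.5226 0.0499 0.398 ] 16.525 0.018875462759767522 [ 0.6118  0.3193 -2.1048] 7.255103859605599 0.2268353029823188
(array([ 0.2, 13. ,  0.2]), array([-43.9, 297.4, -51.7]))
```

View pics/l15.png

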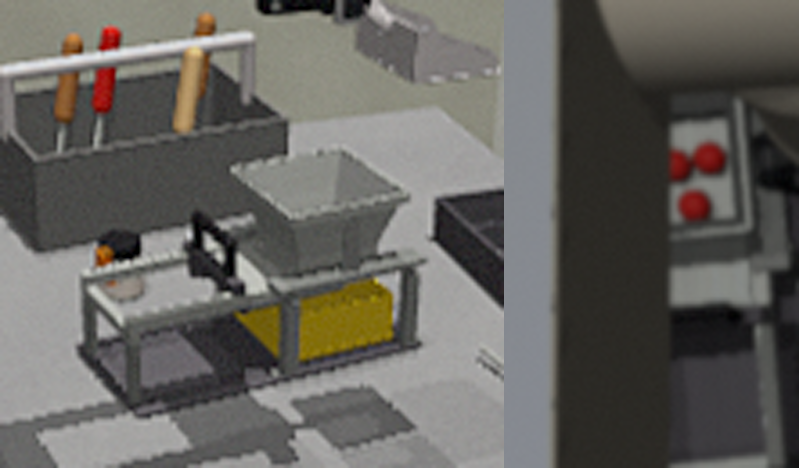

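View pics/s15.png

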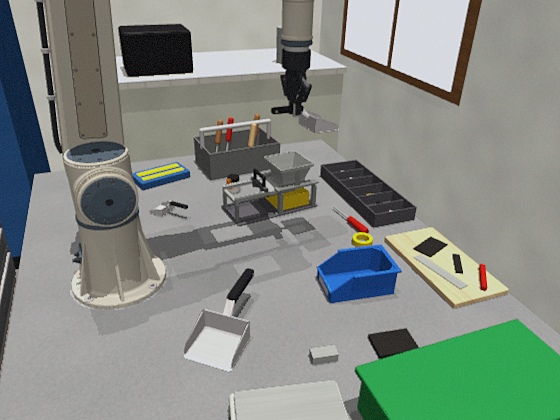

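Call:
{"method": "jog_arm", "body": {
  "commands": [
    [[0, 6.5, 0, -15, 50, -17, 255], [0, 6.5, 0, -12, 60, -17, 255], [0, 0, 0, -10, 60, -10, 255], [0, 0, 0, 0, 60, 0, 255], [0, 0, 0, 0, 60, 0, 255], [0, 0, 0, 0, 30, 0, 255], [0, 0, 0, 0, 10, 0, 255], [0, 0, 0, 0, 0, 0, 255]]
  ]
}}

```text
time_s: 17.62
tcp_pos: [0.4894, 0.0063, 0.0674]
ee_rot: [-1.573, 0.074, -0.078]
wrist_force: [-0.4, -0.3, -1.4]
opening: 0.0188
```

```bash
python3 - <<'E'
from h import *
from snap import snap
np.set_printoptions(precision=4,suppress=True)
p,R,s=cur(); M=R.as_matrix();print(p,s["time_s"],s["opening"],s["wrist_force"],np.degrees(np.arctan2(M[1,0],M[0,0])),np.degrees(np.arcsin(M[2,0])),np.degrees(np.arcsin(M[2,2])))
a=snap("side","s16"); b=snap("top","t16")
crop(a,240,170,400,290,5,"c_l")
# scoop model projection
for nm,X in (("lipR",(.127,.042,-.046)),("lipL",(.127,.042,.046)),("heelR",(.043,.042,-.046)),("topR",(.043,0,-.046)),("hend",(-.071,-.028,0)),("hendlow",(-.071,-.010,0))):
    q=w2px(a,p+R.apply(X));print(nm,(q[0]-240)*5,(q[1]-170)*5)
cv2.imwrite("pics/c_m.png",cv2.resize(b["p"][110:250,110:400],None,fx=2.7,fy=2.7,interpolation=2))
E
```

```text
[0.4894 0.0063 0.0674] 17.625 0.018820616478085583 [-0.3586 -0.2895 -1.4054] -5.547847944911537 0.1333813790426884 -0.20573899047690639
lipR 448.5302008468352 354.2323512566684
lipL 398.51956450322774 277.7946484966773
heelR 317.0048965626077 372.1272238214462
topR 320.08878737283396 312.9137599897649
hend 114.56816393250307 256.29615716253386
hendlow 114.5625743483933 282.30287287506286
```

View pics/c_l.png

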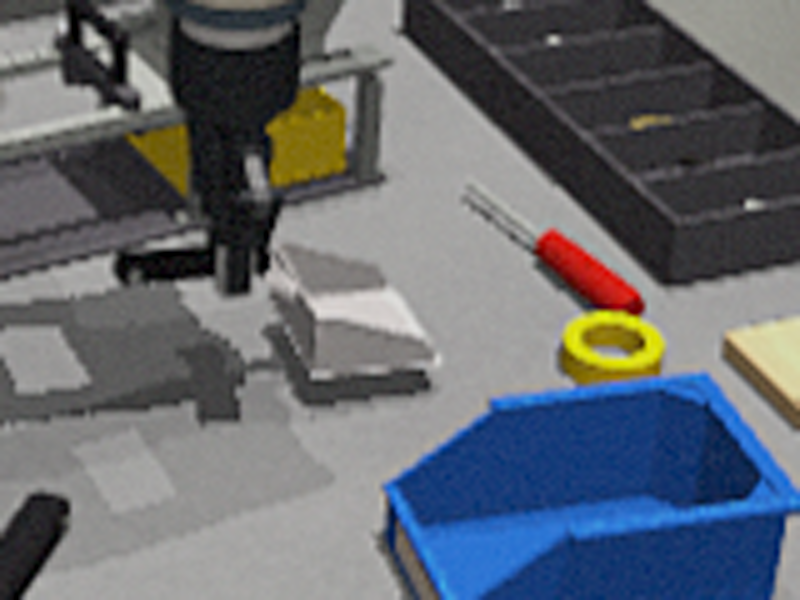

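View pics/c_m.png

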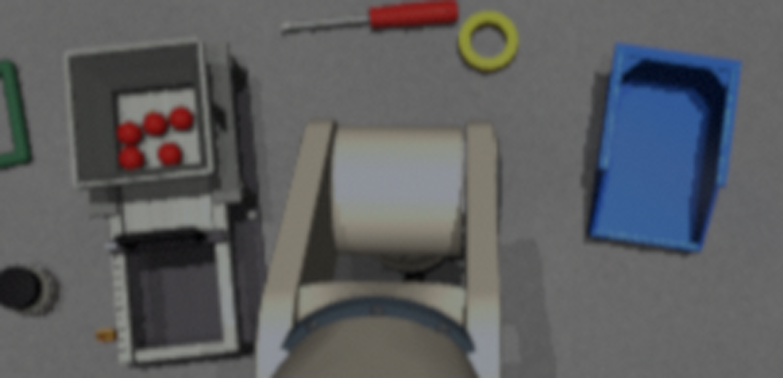

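Call:
{"method": "jog_arm", "body": {
  "commands": [
    [[0, 0, -2.5, 0, 10, 0, 255], [0, 0, 0, 0, 10, 0, 255], [0, 0, 0, 0, 3, 0, 255], [0, 0, 0, 0, 0, 0, 255]]
  ]
}}

```text
time_s: 18.23
tcp_pos: [0.49, 0.0054, 0.044]
ee_rot: [-1.575, 0.041, -0.112]
wrist_force: [-0.5, -0.7, -1.9]
opening: 0.0191
```

Call:
{"method": "jog_arm", "body": {
  "commands": [
    [[0, 0, 0, 0, 1, 0, 255], [0, 0, 0, 0, 0, 0, 255]]
  ]
}}

```text
time_s: 18.48
tcp_pos: [0.4898, 0.0054, 0.0429]
ee_rot: [-1.575, 0.041, -0.113]
wrist_force: [0.2, 0.1, -2.7]
opening: 0.0191
```

Call:
{"method": "jog_arm", "body": {
  "commands": [
    [[0, 0, 0, 0, 1, 0, 255], [0, 0, 0, 0, 0, 0, 255]]
  ]
}}

```text
time_s: 18.73
tcp_pos: [0.4896, 0.0053, 0.0423]
ee_rot: [-1.575, 0.041, -0.112]
wrist_force: [-3.9, -2.1, 8.5]
opening: 0.019
```

```bash
python3 - <<'E'
from h import *
from snap import snap
np.set_printoptions(precision=4,suppress=True)
p,R,s=cur(); print(p,s["wrist_force"],s["ft_torque"])
a=snap("side","s17")
crop(a,240,170,400,290,5,"c_n")
T=tool(-5.55)
for nm,X in (("lipR",(.127,.042,-.046)),("heelR",(.043,.042,-.046)),("hendlow",(-.071,-.010,0))):
    q=w2px(a,p+T.apply(X));print(nm,(q[0]-240)*5,(q[1]-170)*5)
E
```

```text
[0.4896 0.0053 0.0423] [-3.8819 -2.0508  8.5034] [0.0312 0.4647 0.0053]
lipR 446.2383917113709 389.65418064786536
heelR 315.82566631231884 407.6149079299182
hendlow 115.38725795898927 318.45713677632375
```

View pics/c_n.png

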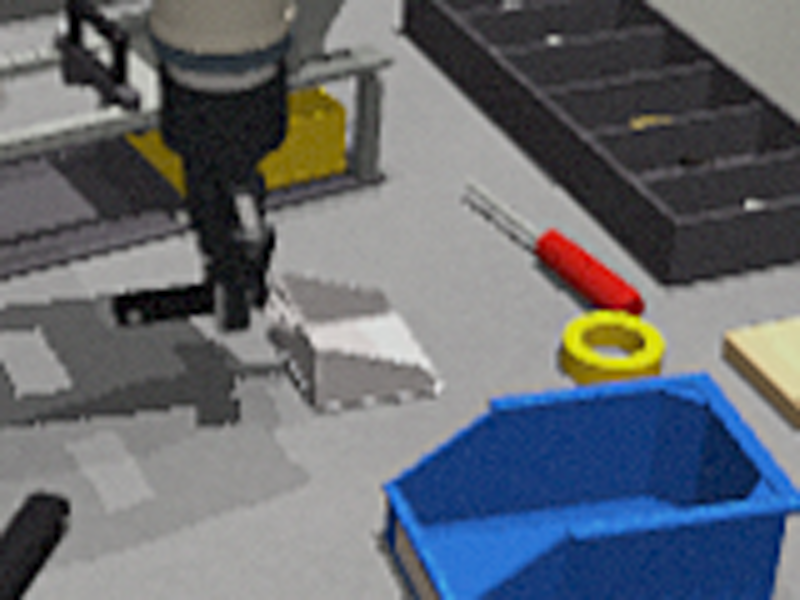

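Call:
{"method": "jog_arm", "body": {
  "commands": [
    [[0, 0, 0, 0, 0, 0, 200], [0, 0, 0, 0, 0, 0, 100], [0, 0, 0, 0, 0, 0, 100], [0, 0, 0, 0, 0, 0, 100], [0, 0, 0, 0, -20, 0, 100], [0, 0, 0, 0, -50, 0, 100], [0, 0, 2.5, 0, -60, 0, 100], [0, 0, 0, 0, -60, 0, 100], [0, 0, 0, 0, -10, 0, 100]]
  ]
}}

```text
time_s: 19.9
tcp_pos: [0.486, 0.0068, 0.2459]
ee_rot: [-1.573, 0.07, -0.084]
wrist_force: [-0.4, -0.6, -0.7]
opening: 0.0518
```

```bash
python3 - <<'E'
from h import *
from snap import snap
np.set_printoptions(precision=4,suppress=True)
p,R,s=cur(); print(p,s["time_s"],s["opening"])
a=snap("side","s18"); crop(a,240,170,400,290,5,"c_o")
# gate target: tool z along hopper -x or +x
c=np.array([.598,.266,0]);ex=Ro.from_euler('z',7.8,degrees=True).apply([1,0,0])
g=c-.112*ex;print(g)
for yaw in (7.8-90,7.8+90):
    T=tool(yaw); print(yaw,delta(p,R,[g[0],g[1],.25],T), T.as_matrix()[:,2])
print(s["joint_positions"])
E
```

```text
[0.486  0.0068 0.2459] 19.9 0.051753059813816234
[0.487  0.2508 0.    ]
-82.2 (array([-0.2, 76.6,  0.6]), array([-22.7,  -5.1, 242.9])) [0.9907 0.1357 0.    ]
97.8 (array([   0.6, -103.4,    0.2]), array([-22.7,  -5.1, 242.9])) [-0.9907 -0.1357 -0.    ]
[ 0.0137  0.1142  1.9117 -0.0044  1.1067 -1.4575]
```

View pics/c_o.png

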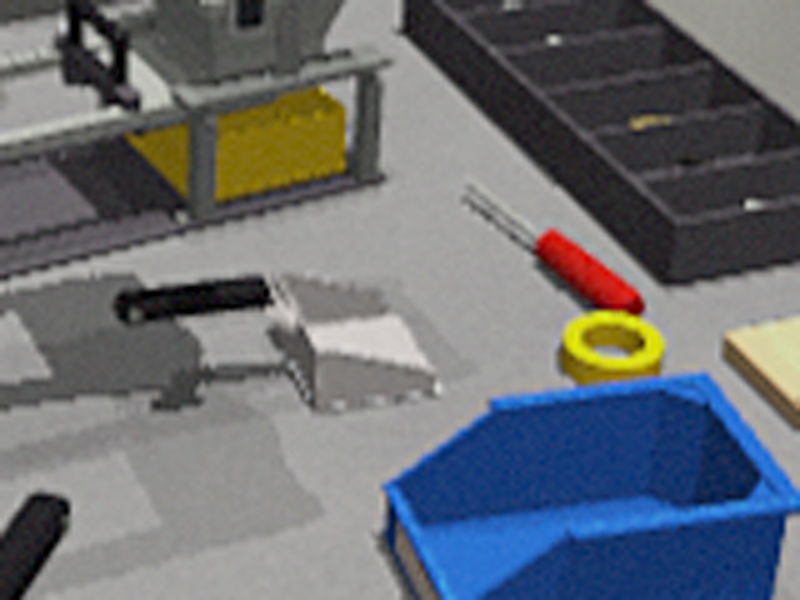

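```bash
python3 - <<'E'
from h import *
np.set_printoptions(precision=1,suppress=True)
from scipy.spatial.transform import Slerp
p,R,s=cur();T1=np.array([.487,.2508,.246]);R1=tool(-82.2)
sl=Slerp([0,1],Ro.concatenate([R,R1]));w=np.linspace(0,1,9)
for a,b in zip(w[:-1],w[1:]): print(*delta(p+(T1-p)*a,sl(a),p+(T1-p)*b,sl(b)))
E
```

```text
[-0.   9.6  0.1] [-2.8 -0.3 30.4]
[-0.   9.6  0.1] [-7.8 -0.3 29.5]
[-0.   9.6  0.1] [-12.6  -0.3  27.8]
[-0.   9.6  0.1] [-17.   -0.3  25.3]
[-0.   9.6  0.1] [-21.   -0.2  22.1]
[-0.   9.6  0.1] [-24.4  -0.2  18.3]
[-0.   9.6  0.1] [-27.1  -0.2  14. ]
[-0.   9.6  0.1] [-29.   -0.2   9.3]
```

Call:
{"method": "jog_arm", "body": {
  "commands": [
    [[0, 9.6, 0, -2.8, 0, 30.4, 100], [0, 9.6, 0, -7.8, 0, 29.5, 100], [0, 9.6, 0, -12.6, 0, 27.8, 100], [0, 9.6, 0, -17, 0, 25.3, 100], [0, 9.6, 0, -21, 0, 22, 100], [0, 9.6, 0, -24.4, 0, 18.3, 100], [0, 9.6, 0, -27, 0, 14, 100], [0, 9.4, 0, -29, 0, 9.3, 100], [0, 0, 0, 0, 0, 0, 125], [0, 0, 0, 0, 0, 0, 125]]
  ]
}}

```text
time_s: 21.2
tcp_pos: [0.4848, 0.2498, 0.2392]
ee_rot: [-1.276, 1.104, -1.109]
wrist_force: [0.6, 0.5, -0.1]
opening: 0.0436
```

```bash
python3 snap.py wrist w19; python3 - <<'E'
from h import *
np.set_printoptions(precision=4,suppress=True)
p,R,s=cur(); print(p,s["time_s"],s["opening"]);print(R.as_matrix())
E
```

```text
[0.485  0.2497 0.2396] 21.25 0.04334166434212511
[[ 0.1377 -0.0001  0.9905]
 [-0.9905 -0.0051  0.1377]
 [ 0.005  -1.     -0.0008]]
```

View pics/w19.png

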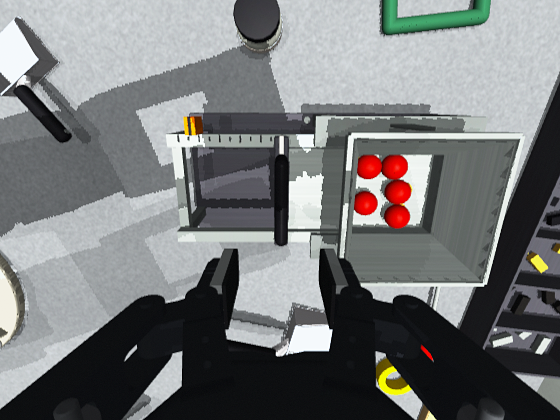

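```bash
python3 - <<'E'
from h import *
z=load("w19"); crop(z,160,100,300,200,5.5,"c_p"); crop(z,240,130,320,250,5,"c_q")
E
```

```text
(no output)
```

View pics/c_p.png

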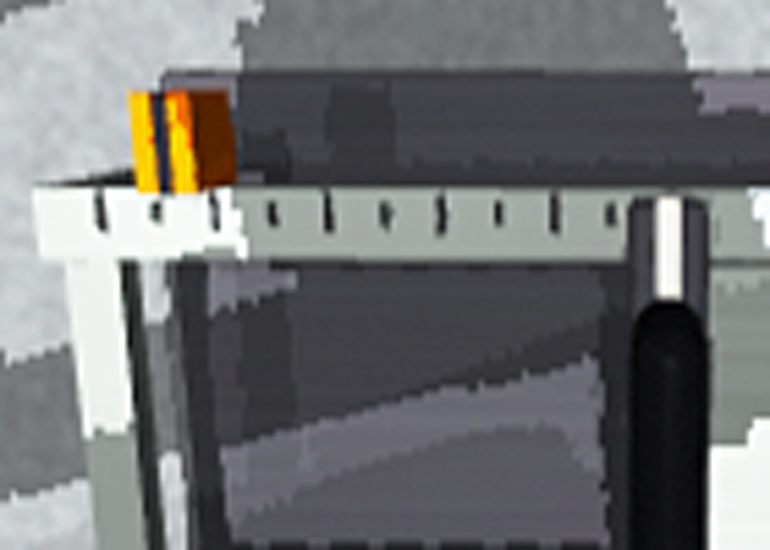

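View pics/c_q.png

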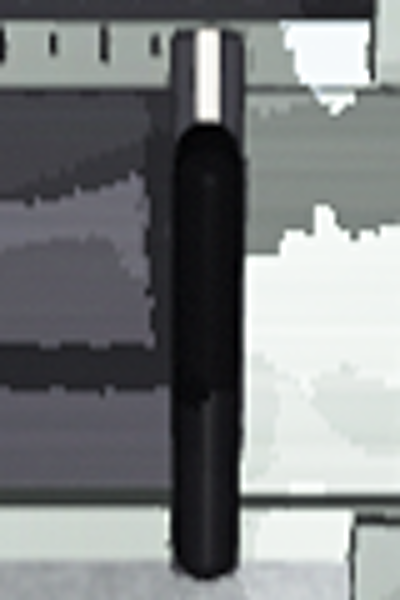

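```bash
python3 - <<'E'
from h import *
np.set_printoptions(precision=4,suppress=True)
z=load("w19")
g=lambda x,y,s=5.5,ox=160,oy=100:(ox+x/s-.41,oy+y/s-.41)
ex=Ro.from_euler('z',7.8,degrees=True).as_matrix();c=np.array([.598,.266,0])
L=lambda X:(X-c)@ex
for n,x,y in (("line",668,205),("line2",668,290),("clip",157,110),("clip",161,150),("clip",165,185)):
    u,v=g(x,y); X=px2w(z,u,v);print(n,L(X), L(px2w(z,u,v,h=.104)))
for x in (100,156,214,270,328,386,442,498,556): print(L(px2w(z,*g(x,212),h=.092))[0],end=" ")
a=px2w(z,*g(207,125,5,240,130),h=.142);b=px2w(z,*g(206,578,5,240,130),h=.142);print("bar",a,b,L((a+b)/2))
for q in ((352,135),(520,134),(488,284),(340,281)): print(L(px2w(z,*q,h=.165)))
cc=-z["R"].T@z["t"];print("cam",cc,L(cc))
E
```

```text
line [-0.1114  0.0551  0.1061] [-0.1113  0.0549  0.104 ]
line2 [-0.1113  0.041   0.1062] [-0.1113  0.0407  0.104 ]
clip [-0.1962  0.07    0.1033] [-0.196  0.07   0.104]
clip [-0.1961  0.0636  0.1036] [-0.196   0.0636  0.104 ]
clip [-0.1961  0.0579  0.1031] [-0.1958  0.058   0.104 ]
-0.21125221661849589 -0.2013881325825868 -0.19117249385970309 -0.1813098271823887 -0.1710956562798505 -0.1608822320416857 -0.1510217032571422 -0.14116187038070716 -0.1309506341699609 bar [0.4814 0.2946 0.142 ] [0.4928 0.2141 0.142 ] [-0.1115  0.0035  0.142 ]
[-0.0607  0.0617  0.165 ]
[0.0601 0.0628 0.165 ]
[ 0.0652 -0.0617  0.165 ]
[-0.061  -0.0593  0.165 ]
cam [0.4748 0.3287 0.3804] [-0.1136  0.0788  0.3804]
```

Call:
{"method": "jog_arm", "body": {
  "commands": [
    [[0, 0, 0, -2, 0, 2.5, 160], [0, 0, 0, 0, 30, 0, 160], [0, 0, 0, 0, 30, 0, 160], [0, 0, 0, 0, 15, 0, 160], [0, 0, 0, 0, 0, 0, 160], [0, 0, 0, 0, 0, 0, 160]]
  ]
}}

```text
time_s: 22.0
tcp_pos: [0.4887, 0.2529, 0.1668]
ee_rot: [-1.271, 1.105, -1.112]
wrist_force: [0.5, -0.3, 1.2]
opening: 0.0319
```

```bash
python3 snap.py wrist w20; python3 look2.py 20
```

```text
[0.4887 0.2529 0.1669] 22.05 0.03143070144222476 [-0.2675 -0.9681 -0.2402] -82.19670598716307 0.19937908036978785
```

View pics/w20.png

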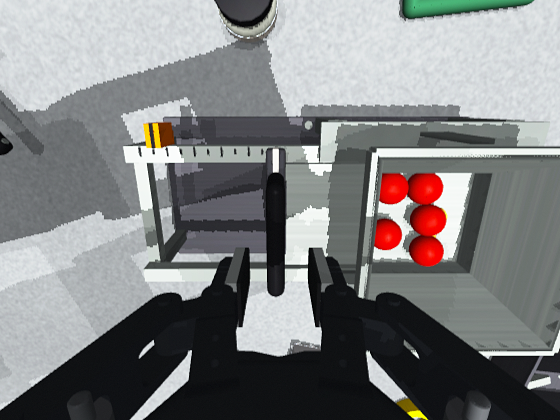

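View pics/l20.png

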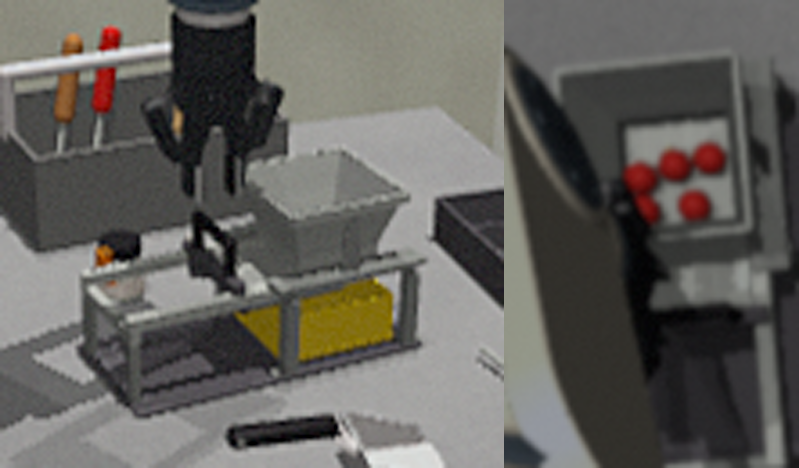

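Call:
{"method": "jog_arm", "body": {
  "commands": [
    [[0, 0, 0, 0, 0, -2.5, 185], [0, 0, 0, 0, 5, 0, 185], [0, 0, 0, 0, 10, 0, 185], [0, 0, 0, 0, 10, 0, 185], [0, 0, 0, 0, 5, 0, 185], [0, 0, 0, 0, 0, 0, 185]]
  ]
}}

```text
time_s: 22.9
tcp_pos: [0.4852, 0.252, 0.1351]
ee_rot: [-1.274, 1.106, -1.112]
wrist_force: [-0.2, 0.3, 0.8]
opening: 0.0234
```

```bash
python3 snap.py wrist w21; python3 look2.py 21
```

```text
[0.4855 0.2521 0.1355] 22.95 0.023729829065105606 [0.5495 1.0401 0.0772] -82.19751548907983 0.2460839582115665
```

View pics/w21.png

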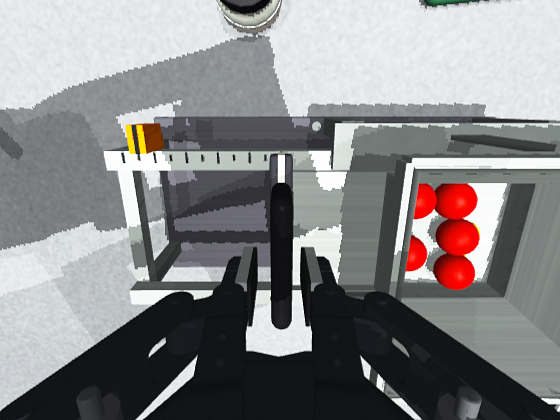

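View pics/l21.png

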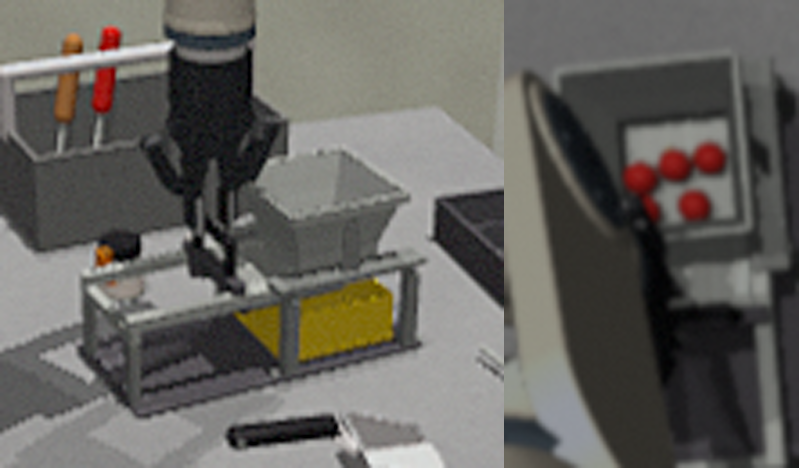

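Call:
{"method": "jog_arm", "body": {
  "commands": [
    [[0, 0, 0, 0, 5, 1, 185], [0, 0, 0, 0, 5, 0, 185], [0, 0, 0, 0, 5, 0, 185], [0, 0, 0, 0, 0, 0, 185]]
  ]
}}

```text
time_s: 23.55
tcp_pos: [0.4862, 0.252, 0.1202]
ee_rot: [-1.273, 1.106, -1.112]
wrist_force: [-0.9, 0.7, -0.3]
opening: 0.0238
```

Call:
{"method": "jog_arm", "body": {
  "commands": [
    [[0, 0, 0, 0, 0, 0, 255], [0, 0, 0, 0, 0, 0, 255], [0, 0, 0, 0, 0, 0, 255], [0, 0, 0, 0, 0, 0, 255]]
  ]
}}

```text
time_s: 24.05
tcp_pos: [0.4867, 0.2523, 0.1208]
ee_rot: [-1.272, 1.105, -1.112]
wrist_force: [1.2, -0.8, -1.8]
opening: 0.0103
```

```bash
python3 snap.py wrist w22; python3 look2.py 22
```

```text
[0.4867 0.2523 0.1208] 24.1 0.009853551880387737 [ 2.2068 -1.3512 -2.3473] -82.19598668224145 0.23355677669528374
```

View pics/w22.png

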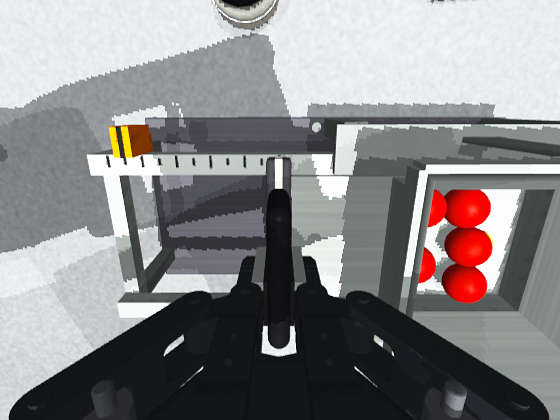

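Call:
{"method": "jog_arm", "body": {
  "commands": [
    [[0, 0, 0, 0, 0, -3, 255], [0, 0, 0, 0, 0, -6, 255], [0, 0, 0, 0, 0, -8, 255], [0, 0, 0, 0, 0, -10, 255], [0, 0, 0, 0, 0, -10, 255], [0, 0, 0, 0, 0, -10, 255], [0, 0, 0, 0, 0, -10, 255], [0, 0, 0, 0, 0, -10, 255], [0, 0, 0, 0, 0, -8, 255], [0, 0, 0, 0, 0, -5, 255], [0, 0, 0, 0, 0, 0, 255], [0, 0, 0, 0, 0, 0, 255]]
  ]
}}

```text
time_s: 25.7
tcp_pos: [0.4083, 0.2415, 0.1208]
ee_rot: [-1.271, 1.103, -1.112]
wrist_force: [8.8, -1.2, -6.8]
opening: 0.0101
```

```bash
python3 snap.py wrist w23; python3 look2.py 23; python3 - <<'E'
from h import *
z=load("w23"); crop(z,190,80,350,200,5,"c_r")
E
```

```text
[0.4083 0.2415 0.1208] 25.75 0.00982020236201761 [ 7.7511 -0.9663 -7.0976] -82.1750671657688 0.22829379021454232
```

View pics/w23.png

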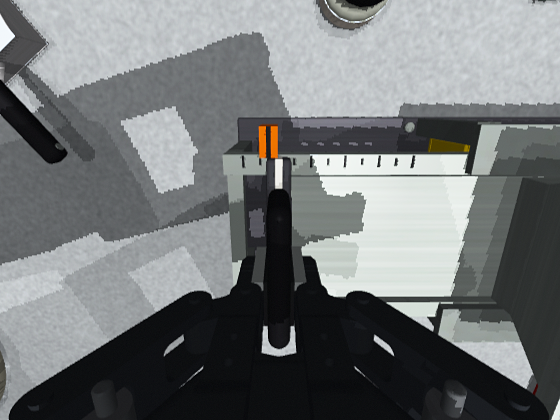

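View pics/c_r.png

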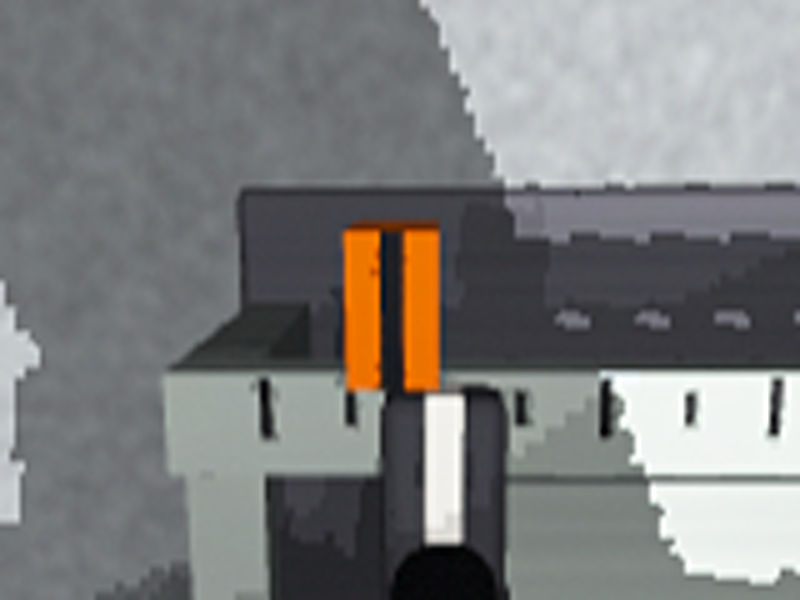

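View pics/l23.png

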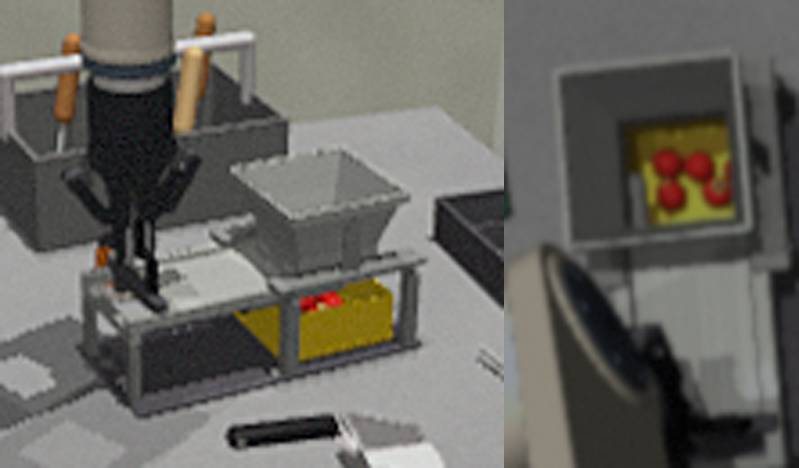

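Call:
{"method": "jog_arm", "body": {
  "commands": [
    [[0, 0, 0, 0, 0, -3, 255], [0, 0, 0, 0, 0, -3, 255], [0, 0, 0, 0, 0, 0, 255], [0, 0, 0, 0, 0, 0, 255]]
  ]
}}

```text
time_s: 26.35
tcp_pos: [0.4025, 0.2407, 0.1208]
ee_rot: [-1.271, 1.103, -1.113]
wrist_force: [8.2, -2.0, -7.3]
opening: 0.01
```

```bash
python3 snap.py wrist w24; python3 look2.py 24; python3 - <<'E'
from h import *
z=load("w24"); crop(z,220,100,320,200,6,"c_s")
E
```

```text
[0.4025 0.2407 0.1208] 26.4 0.010048114232028052 [ 7.9205 -1.37   -6.2096] -82.17582044152151 0.226181161359573
```

View pics/c_s.png

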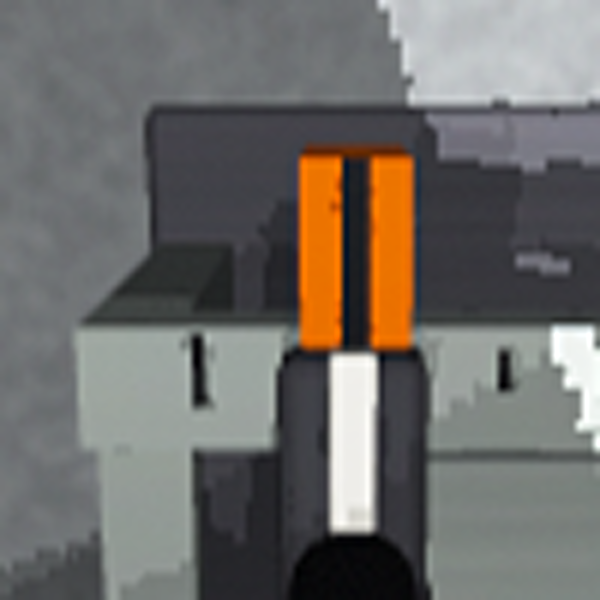

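View pics/l24.png

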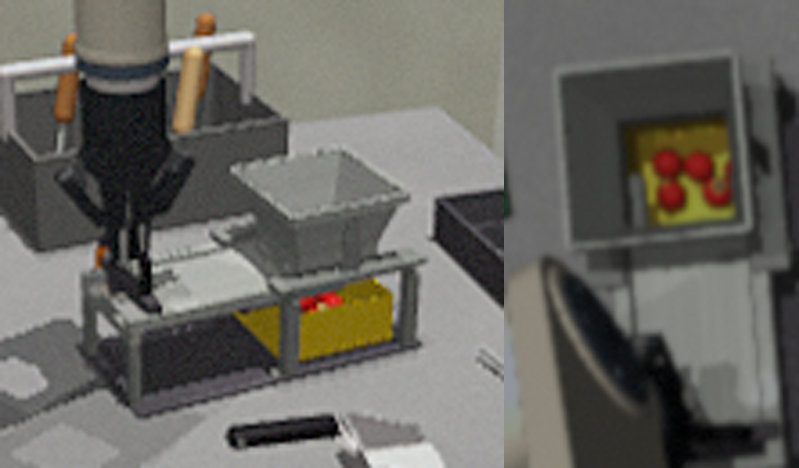

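```bash
python3 - <<'E'
from h import *
a=cv2.resize(load("t24")["p"][130:180,145:195],None,fx=8,fy=8,interpolation=2);b=cv2.resize(load("s24")["p"][170:220,265:315],None,fx=8,fy=8,interpolation=2)
cv2.imwrite("pics/c_t.png",np.hstack([a,b]))
E
```

```text
(no output)
```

View pics/c_t.png

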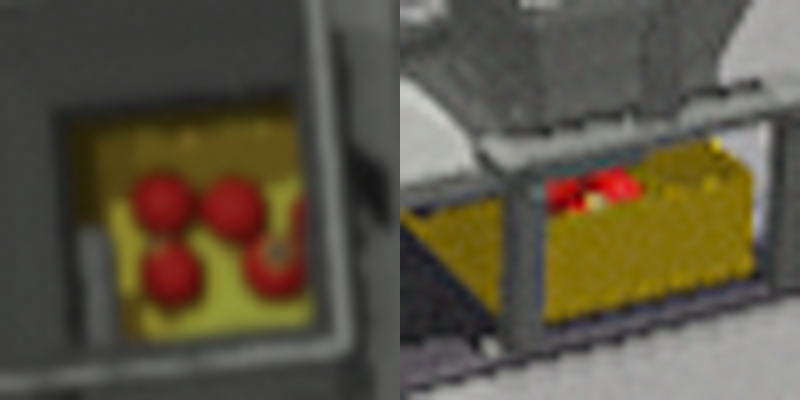

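View pics/s24.png

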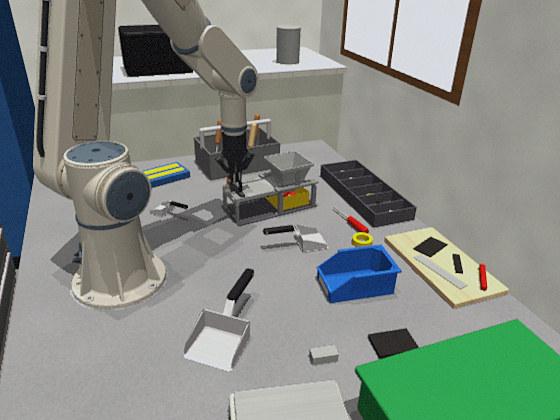

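View pics/t24.png

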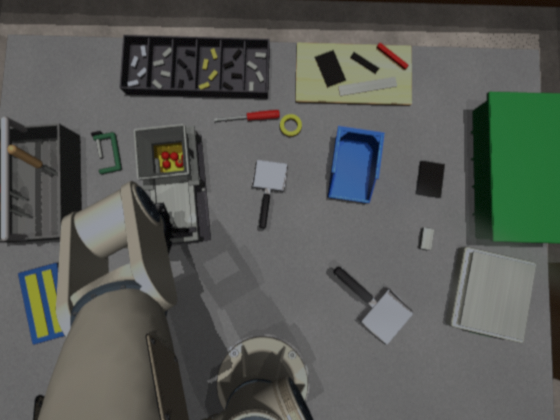

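Four knobs and the edge of the fifth, at crop (300,220), show in the yellow box. The bin and hopper are empty, the scoop stands level at top-picture pixel (270,177), and the white line is within 0.5 mm of the clip line.

```bash
python3 - <<'E'
from bench import workorder,monitor
print(workorder.job_done()); print(monitor.sense()["time_s"])
E
```

```text
the job is handed in; nothing more can be done
None
the job is handed in; nothing more can be done
```

The job is handed in, with about 26.5 s on the clock against the 72 s limit. I scooped all five knobs out of the bin with the middle-sized scoop and tipped them into the hopper with its gate shut. I then set the scoop down level near where it started, pulled the gate to the mark, and still hold it there.

**Last checks**
- **Gate:** the white line is about 0.2–0.4 mm from the clip's line in the wrist picture. The handle is held (opening reads 10 mm, spring pull about 8 N).
- **Knobs:** the hopper and bin are empty and none are spilled. In the kit box four knobs are clear and only a sliver of the fifth shows, because the throat wall hides the rest.
- **Scoop and bystanders:** the scoop stands level, and the other things look unmoved in the top and side pictures.

**What disagreed or went less than smoothly**
- The top and wrist cameras differed by about 4 mm in y; I allowed for this.
- The scoop slipped about 2.5° nose-down in the grip, probably while pushed against the bin's back wall, where the reading peaked at about 18 N sideways and 22 N up. I corrected for it before setting the scoop down.

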